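# Pack a carrier of domes at the rail's packing station

## Robot

A 6-joint arm with a two-finger parallel gripper is mounted at the origin on the work surface. World frame = base frame: x ahead of the robot, y to its left, z up, the work surface at z = 0. Lengths are in m, angles in degrees, forces in N, time in s.
With the tool pointing down it reaches from about 0.3 to 0.75 m from the base axis. Payload 8.5 kg.
Tool frame: the origin (TCP) lies at the very end of the fingers, on their centre line; the grasp point (between the pads) lies 19 mm behind it (hold_point_z is the distance from the TCP to the grasp point, in m); z points along the fingers, y is the direction in which the jaws open and shut (so a half turn about z gives the same grasp; the last joint's range is limited). The gripper opens to 85 mm and grips with 20 to 120 N. Pads are 22 mm wide; open, the fingers measure 114 mm over their backs; the gripper's body (76 mm by 85 mm) begins 54 mm behind the grasp point. The pads swing forward as they close: fully open they stand 13 mm farther back than shut.
Start: joints at [55.216, 21.807, 74.336, -0, 83.858, -12.336], TCP at [0.21, 0.508, 0.231] pointing down, gripper open.
Joint ranges: [-178.18, 178.18], [-50.72, 133.34], [12.68, 142.11], [-81.47, 261.47], [9.98, 163.14], [-165.26, 165.26]. Speed limits (degrees/s): [136.94, 136.94, 180, 180, 180, 180].

## Interface

Orientations are given as a 3x3 rotation matrix whose columns are the frame's x, y, z axes.
In Python, from rig import observe, get_image, close_job, hold_point_z gives the robot as it stands. The module is installed in compiled form; this text tells all that it offers.
- The arm moves only by the tool jog_arm, never from a script. Its arguments are lists of equal length, an entry for each row: "travel": the shift along the world's x, y, z in m, a list of three; "dr": the turn, a rotation vector about the world's x, y, z in rad, a list of three. In form: {"travel": [[x, y, z], ...], "dr": [[rx, ry, rz], ...]}. A call has 1 to 20 rows; each row shifts and turns the commanded pose from where the row before left it; what a row does not reach is not made up. A row lasts 1/12 s, in which the tool goes at most 41.7 mm and 7.16 degrees, less where a joint would pass 70% of its speed; a pose out of reach is approached as far as the arm can. A call with a gripper value outside its range is refused whole. "jaw" is the finger opening in m, from 0 to 0.0854, set as the call begins (left out, the last holds). The fingers move at their own pace and stop on an object; "newtons" is the grip in N (left out, the last holds). Time passes only in rows, so rows that do not move let the fingers close. It gives the time, the measured TCP pose, the force and the opening at its end, in the units of the state.
- observe(): the state, without advancing time (a new reading comes with each control period).
- get_image(name): name is "scene" or "top"; returns a dict with "color" (384x512x3 uint8, red, green, blue), "fovy" (degrees; the focal length in pixels is half the picture's height over the tangent of half this angle, whatever the lens; pixels are square), "cx", "cy" (the principal point, pixels), "k1" (the pictures are not rectified: a ray, as slopes to the right and down, at radius r is drawn at 1 + k1 r^2 times it, then the intrinsics apply), "R" (3x3) and "t" (3): a world point X has camera coordinates R X + t. Camera axes: x right, y down, z forward; pixel columns grow to the right and rows downward; lengths in m; the calibration is good to about 2 mm. A picture is of the moment at which its call begins. There is no depth.
- close_job(): hands the job in, once; it reports no verdict.
The state is a dict: "time_s": time; "q": joint angles; "qvel": joint speeds; "joint_efforts": joint torques, N m; "position": TCP position; "tool_rot": TCP orientation; "ft_force": force on the tool from outside, world axes, zero at the start; "wrist_torque": the same for the moment, N m; "grip_width": finger opening in m.
Only numpy, scipy, OpenCV 4.12 (cv2) and the standard library are available. Lean on these libraries where they do the work, as an engineer would, in place of code of your own. Each camera call takes 0.05 s, during which the arm holds its last target.

## Task

Push the empty carton along the rollers until it is fully home against the end stop of its bay, and push the loaded carrier one station along the rail so that it rests in the middle detent; put no dome in the carton before both are in place. Then put every dome from the carrier into the carton, leaving the carrier in the middle detent meanwhile, and finally push the emptied carrier on so that it rests in the last detent. If a dome gets knocked off, it belongs in the carton too; leave the bowl, the spray bottle and the cork sanding block alone.

Things in the scene. Friction and masses are not known exactly. Their poses are not given: they have to be found in the camera images.
- rail: Fixed rail slide on the table: grey base 110 x 560 x 12 mm with two steel shafts along its y axis and three dark spring-plunger blocks 140 mm apart on its +x side (up to 38 mm high). Origin: on the table under the middle station. The carrier's tray centre is at rail y = +0.140 (first station, where it starts), 0 (middle) and -0.140 (last).
- carrier (a joint): Position of the carrier along the rail, m: 0 in the first detent, 0.140 in the middle one, 0.280 in the last; grows towards the rail's -y. The detents catch within about 5 mm and take a few newtons to leave. End stops at -0.006 and 0.288.
- tray_floor (a point): Centre of the carrier's tray floor, 40 mm above the table. Tray: aluminium, 90 mm (rail x) by 244 mm (rail y) outside, with a rim 3 mm thick and 8 mm high above the floor.
- carrier_post (a point): Top centre of the carrier's upright black push post, 14 x 14 mm and 50 mm high (40 to 90 mm above the table), just outside the +y end of the tray (134 mm from the tray's centre).
- rollers: Fixed row of twelve 18 mm steel rollers across a grey frame 180 mm wide, running along its y axis; roller tops 36 mm above the table, side guides 50 mm high and 164 mm apart. Origin: on the table under the place where the carton's centre is when fully home. The end stop (68 mm high) closes the +y end, its face at y = +0.100; the open end is at y = -0.335.
- carton: Open cardboard carton 158 mm (x) by 198 mm (y) by 60 mm high, walls and floor 4 mm, 0.35 kg, loose on the rollers. Origin: centre of its underside, so 36 mm above the table on the rollers. It starts some 130 to 210 mm short of the end stop.
- dome1: A squat terracotta-coloured dome with a flat foot, 32 mm in diameter and 34.5 mm high, plain cylinder up to 20 mm then rounded; 50 g. Origin: centre of the flat foot; z is the dome's axis. Starts standing on the carrier's tray. All domes are alike; 3 to 5 are present.
- dome2: A squat terracotta-coloured dome with a flat foot, 32 mm in diameter and 34.5 mm high, plain cylinder up to 20 mm then rounded; 50 g. Origin: centre of the flat foot; z is the dome's axis. Starts standing on the carrier's tray. All domes are alike; 3 to 5 are present.
- dome3: A squat terracotta-coloured dome with a flat foot, 32 mm in diameter and 34.5 mm high, plain cylinder up to 20 mm then rounded; 50 g. Origin: centre of the flat foot; z is the dome's axis. Starts standing on the carrier's tray. All domes are alike; 3 to 5 are present.
- dome4: A squat terracotta-coloured dome with a flat foot, 32 mm in diameter and 34.5 mm high, plain cylinder up to 20 mm then rounded; 50 g. Origin: centre of the flat foot; z is the dome's axis. Starts standing on the carrier's tray. All domes are alike; 3 to 5 are present.
- dome5: A squat terracotta-coloured dome with a flat foot, 32 mm in diameter and 34.5 mm high, plain cylinder up to 20 mm then rounded; 50 g. Origin: centre of the flat foot; z is the dome's axis. Starts standing on the carrier's tray. All domes are alike; 3 to 5 are present.
- bowl: Bystander: terracotta-coloured bowl, 150 mm across, 60 mm high; origin under its centre.
- spray: Bystander: green bottle 56 mm across, 150 mm high; origin under its centre.
- block: Bystander: cork sanding block 30 x 70 x 25 mm lying on the table beyond the rail; origin under its centre.

How it is judged:
By the outcome, as a careful person would: the job done as asked, in the order asked, and still so for the second after the job is handed in, with the robot touching nothing.
Of dome1, dome2, dome3, dome4, dome5 only 3 to 5 are there at a start; the rules pass over those that are not, and their reading is None.
At some moment in a run one of dome1, dome2, dome3, dome4, dome5 may be knocked a few centimetres aside while the robot is not near it.
Once in a run the grip may slacken for a moment while it holds something.
It also fails if it takes over 208 s, if anything falls off the work surface, if the arm or the gripper's body presses on something with over 40 N, if the wrist force passes 120 N, or if a joint passes its speed limit or range.

## Working session

There is one attempt and no reset: what is moved stays moved. The work goes in short steps, Python scripts to look and compute and a tool call to move; the robot and the scene stay as the last step left them, time stands still between calls to the robot, and variables do not carry over. Pictures are saved under pics/ and viewed, and the job is handed in when it is done.

Besides the shell and the picture viewer there is one more tool, called after "Emit:" by a JSON object that holds its "fn" and its "kwargs", one argument or row to a line. jog_arm: Moves the arm, as the interface text tells. Its arguments: {"type":"object","properties":{"travel":{"type":"array"},"dr":{"type":"array"},"jaw":{"type":"number"},"newtons":{"type":"number"}},"required":["travel","dr"]}

```bash
mkdir -p pics; ls; python3 - <<'E'
from rig import observe,get_image,hold_point_z
import cv2
o=observe();print(o, hold_point_z if not callable(hold_point_z) else hold_point_z())
for n in("scene","top"):
    d=get_image(n);cv2.imwrite(f"pics/{n}0.png",d["color"][:,:,::-1]);print({k:v for k,v in d.items() if k!="color"})
E
```

```text
pics
{'time_s': 0.0, 'q': array([ 5.52175241e+01,  2.18432518e+01,  7.43850126e+01, -9.00134356e-04,
        8.38615481e+01, -1.23340149e+01]), 'qvel': array([-0.00052712,  0.03721019, -0.01407202, -0.02119608,  0.03674749,
       -0.05951443]), 'joint_efforts': array([-2.51158621e-03, -4.48456800e+01, -2.31270629e+01, -2.74669128e-04,
        4.87696103e-03, -2.30333291e-05]), 'position': array([0.20983002, 0.50806917, 0.23068908]), 'tool_rot': array([[-9.24223898e-01,  3.81849984e-01, -8.81384267e-04],
       [ 3.81850868e-01,  9.24223044e-01, -1.29635547e-03],
       [ 3.19582332e-04, -1.53468006e-03, -9.99998771e-01]]), 'ft_force': array([ 0.61421651, -0.20327339,  0.90719971]), 'wrist_torque': array([ 0.00056466, -0.04363855, -0.05146159]), 'grip_width': 0.0859196343958454} 0.0187
{'fovy': 54.78386696807466, 'cx': 254.58064405287135, 'cy': 189.63078975244437, 'k1': -0.09889531927993364, 'R': array([[-0.61919251,  0.78499679, -0.01951098],
       [ 0.57163976,  0.43358648, -0.69658506],
       [-0.53835734, -0.4424735 , -0.71720888]]), 't': array([ 0.31562341, -0.30269896,  1.25953884])}
{'fovy': 50.87659587181418, 'cx': 255.42751660141272, 'cy': 189.63055991741442, 'k1': -0.1217520927469978, 'R': array([[ 0.02298336, -0.99960718, -0.01603923],
       [-0.99281702, -0.02093713, -0.11779644],
       [ 0.11741435,  0.01863138, -0.99290822]]), 't': array([0.07124234, 0.59760036, 1.20655392])}
```

View pics/scene0.png

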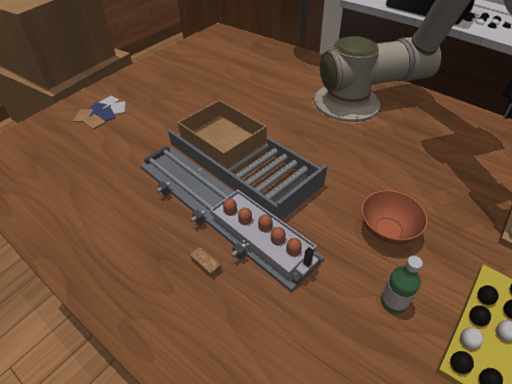

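View pics/top0.png

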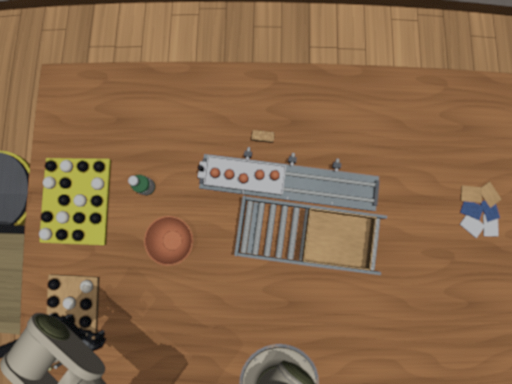

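```bash
cat > h.py <<'E'
import numpy as np, cv2
from rig import observe,get_image
def cam(d):
    f=d["color"].shape[0]/2/np.tan(np.radians(d["fovy"])/2)
    K=np.array([[f,0,d["cx"]],[0,f,d["cy"]],[0,0,1]]);return K,np.array([d["k1"],0,0,0,0.])
def p2w(d,uv,z):
    K,D=cam(d)
    # exact inverse of r*(1+k1 r^2)
    uv=np.atleast_2d(np.array(uv,float))
    n=cv2.undistortPointsIter(uv.reshape(-1,1,2),K,D,None,None,(3,50,1e-12)).reshape(-1,2)
    R=d["R"];C=-R.T@d["t"]
    ray=np.c_[n,np.ones(len(n))]@R
    s=(np.atleast_1d(z)-C[2])/ray[:,2]
    return C+ray*s[:,None]
def w2p(d,X):
    K,D=cam(d);return cv2.projectPoints(np.atleast_2d(np.array(X,float)),cv2.Rodrigues(d["R"])[0],d["t"],K,D)[0].reshape(-1,2)
def crop(d,name,x0,y0,x1,y1,s):
    im=d["color"][y0:y1,x0:x1,::-1];im=cv2.resize(im,None,fx=s,fy=s,interpolation=cv2.INTER_CUBIC)
    for x in range((x0+19)//20*20,x1,20): cv2.putText(im,str(x),((x-x0)*s,10),0,.35,(255,255,0),1);cv2.line(im,((x-x0)*s,12),((x-x0)*s,18),(255,255,0),1)
    for y in range((y0+19)//20*20,y1,20): cv2.putText(im,str(y),(0,(y-y0)*s+4),0,.35,(255,255,0),1);cv2.line(im,(24,(y-y0)*s),(30,(y-y0)*s),(255,255,0),1)
    cv2.imwrite("pics/"+name,im)
E
python3 - <<'E'
from h import *
d=get_image("top");crop(d,"t1.png",190,140,390,280,4)
d=get_image("scene");crop(d,"s1.png",135,95,335,285,3)
E
```

```text
(no output)
```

View pics/t1.png

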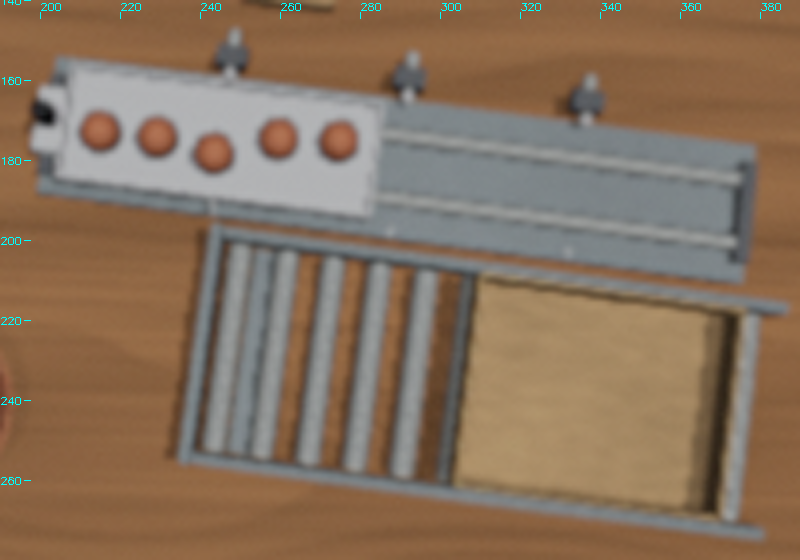

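View pics/s1.png

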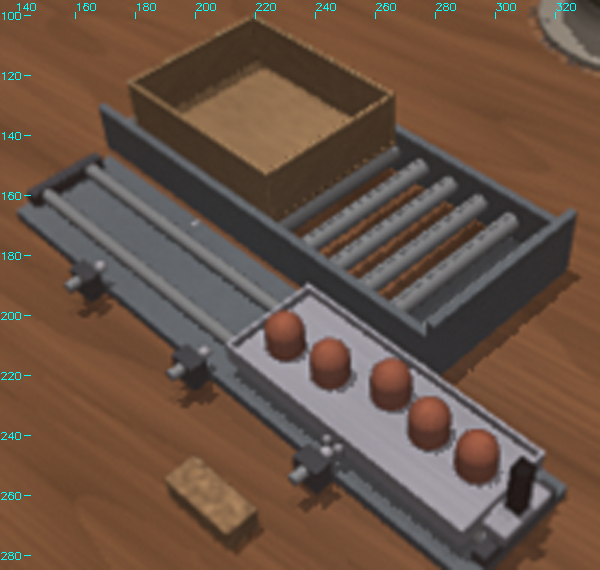

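```bash
python3 - <<'E'
from h import *
np.set_printoptions(precision=4,suppress=True)
d=get_image("top");s=get_image("scene")
c=lambda a:np.array(a)/4+[190,140]
B=p2w(d,c([(55,57),(37,192),(757,145),(742,280)]),.012);print("base",B, B.mean(0))
G=p2w(d,c([(213,228),(788,308),(180,462),(763,535)]),.05);print("guides",G)
print("sizes",np.linalg.norm(B[0]-B[1]),np.linalg.norm(B[0]-B[2]),np.linalg.norm(G[0]-G[1]),np.linalg.norm(G[0]-G[2]))
for A in(B[2]-B[0],B[3]-B[1],G[1]-G[0],G[3]-G[2]):print(np.degrees(np.arctan2(A[0],-A[1])))
D=p2w(d,c([(100,132),(157,137),(213,154),(278,139),(339,140)]),.068);print("domes top",D)
cs=lambda a:np.array(a)/3+[135,95]
print("domes scene",p2w(s,cs([(286,325),(331,352),(391,375),(430,413),(478,445)]),.065))
print("post scene",p2w(s,cs([(522,462)]),.09),"post top",p2w(d,c([(42,112)]),.09))
print("carton scene rim",p2w(s,cs([(128,84),(258,15),(395,95),(268,172)]),.096))
print("carton top rim",p2w(d,c([(477,268),(757,312),(732,522),(450,487)]),.096))
# detents plungers
print("tray corners scene",p2w(s,cs([(228,344),(308,285),(545,452),(465,530)]),.048))
print("stop top",p2w(d,c([(213,228),(182,460)]),.068), "scene",p2w(s,cs([(575,212),(427,328)]),.068))
E
```

```text
base [[ 0.7087  0.2521  0.012 ]
 [ 0.6002  0.2621  0.012 ]
 [ 0.6497 -0.3069  0.012 ]
 [ 0.5423 -0.2936  0.012 ]] [ 0.6252 -0.0216  0.012 ]
guides [[ 0.5709  0.1206  0.05  ]
 [ 0.5188 -0.3183  0.05  ]
 [ 0.3941  0.1408  0.05  ]
 [ 0.3476 -0.2985  0.05  ]]
sizes 0.10905467521217947 0.5621364058163124 0.4420298081186768 0.17792560788597298
-6.027225334489305
-5.9457329307533655
-6.771788076400029
-6.051102715656807
domes top [[0.6401 0.2071 0.068 ]
 [0.6371 0.1638 0.068 ]
 [0.625  0.1212 0.068 ]
 [0.6375 0.0726 0.068 ]
 [0.6376 0.0267 0.068 ]]
domes scene [[0.6393 0.0326 0.065 ]
 [0.6395 0.0774 0.065 ]
 [0.63   0.1267 0.065 ]
 [0.6411 0.17   0.065 ]
 [0.6436 0.213  0.065 ]]
post scene [[0.6533 0.253  0.09  ]] post top [[0.6509 0.2483 0.09  ]]
carton scene rim [[ 0.5204 -0.2628  0.096 ]
 [ 0.3608 -0.2434  0.096 ]
 [ 0.3866 -0.0528  0.096 ]
 [ 0.5373 -0.0731  0.096 ]]
carton top rim [[ 0.5411 -0.0747  0.096 ]
 [ 0.5129 -0.2808  0.096 ]
 [ 0.3606 -0.262   0.096 ]
 [ 0.3827 -0.057   0.096 ]]
tray corners scene [[ 0.671  -0.0014  0.048 ]
 [ 0.5842  0.0071  0.048 ]
 [ 0.609   0.2484  0.048 ]
 [ 0.6963  0.2395  0.048 ]]
stop top [[0.5691 0.1197 0.068 ]
 [0.3965 0.1382 0.068 ]] scene [[0.3966 0.1447 0.068 ]
 [0.5785 0.1221 0.068 ]]
```

Emit:
{"fn": "jog_arm", "kwargs": {
  "travel": [
    [0.03,-0.0141,0],
    [0.03,-0.0141,0],
    [0.03,-0.0141,0],
    [0.03,-0.0141,0],
    [0.03,-0.0141,0],
    [0.03,-0.0141,0],
    [0.03,-0.0141,0],
    [0.03,-0.0141,0],
    [0.03,-0.0141,0],
    [0.03,-0.0141,0],
    [0.03,-0.0141,0],
    [0.03,-0.0141,0],
    [0.03,-0.0141,0],
    [0.03,-0.0141,0],
    [0.03,-0.0141,0],
    [0,0,0],
    [0,0,0]
  ],
  "dr": [
    [0,0,-0.0855],
    [0,0,-0.0855],
    [0,0,-0.0855],
    [0,0,-0.0855],
    [0,0,-0.0855],
    [0,0,-0.0855],
    [0,0,-0.0855],
    [0,0,-0.0855],
    [0,0,-0.0855],
    [0,0,-0.0855],
    [0,0,-0.0855],
    [0,0,-0.0855],
    [0,0,-0.0855],
    [0,0,-0.0855],
    [0,0,-0.0855],
    [0,0,0],
    [0,0,0]
  ],
  "jaw": 0
}}

```text
time_s: 1.72
position: [0.6611, 0.2956, 0.2299]
tool_rot: [[0.105, 0.994, -0.002], [0.994, -0.105, -0.0], [-0.0, -0.002, -1.0]]
ft_force: [-0.1, 0.4, 0.1]
grip_width: -0.0
```

Emit:
{"fn": "jog_arm", "kwargs": {
  "travel": [
    [-0.0005,0,-0.028],
    [-0.0005,0,-0.028],
    [-0.0005,0,-0.028],
    [-0.0005,0,-0.028],
    [0,0,0]
  ],
  "dr": [
    [0,0,0],
    [0,0,0],
    [0,0,0],
    [0,0,0],
    [0,0,0]
  ]
}}

```text
time_s: 2.13
position: [0.6546, 0.297, 0.1135]
tool_rot: [[0.101, 0.995, -0.01], [0.995, -0.101, -0.003], [-0.004, -0.01, -1.0]]
ft_force: [-0.5, -0.4, -0.5]
grip_width: 0.0001
```

```bash
python3 - <<'E'
from h import *
d=get_image("top");crop(d,"t2.png",130,120,290,240,4)
d=get_image("scene");crop(d,"s2.png",235,155,395,275,4)
E
```

```text
(no output)
```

View pics/s2.png

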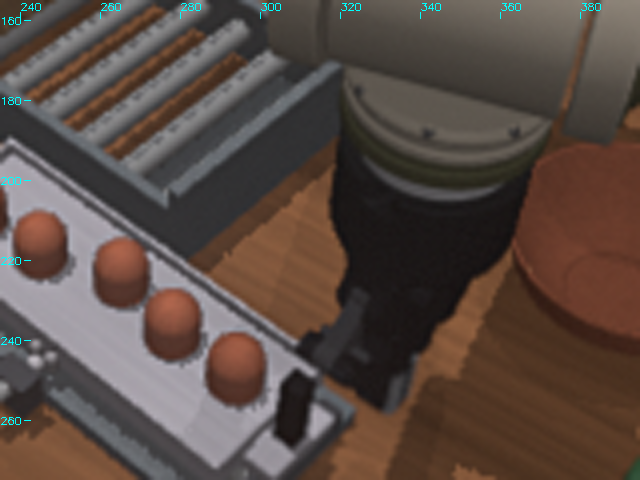

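View pics/t2.png

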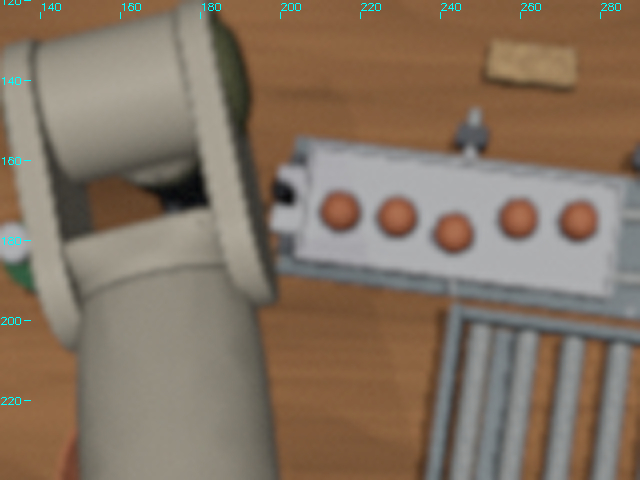

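Emit:
{"fn": "jog_arm", "kwargs": {
  "travel": [
    [0.001,0,-0.018],
    [0.001,0,-0.018],
    [0.001,0,-0.018],
    [0,0,0],
    [0,0,0]
  ],
  "dr": [
    [0,0,0],
    [0,0,0],
    [0,0,0],
    [0,0,0],
    [0,0,0]
  ]
}}

```text
time_s: 2.65
position: [0.6615, 0.2973, 0.0672]
tool_rot: [[0.103, 0.995, 0.002], [0.995, -0.103, 0.001], [0.001, 0.002, -1.0]]
ft_force: [0.5, -0.1, 0.9]
grip_width: 0.0002
```

Emit:
{"fn": "jog_arm", "kwargs": {
  "travel": [
    [-0.0004,-0.004,0],
    [-0.0004,-0.004,0],
    [-0.0004,-0.004,0],
    [-0.0004,-0.004,0],
    [-0.0004,-0.004,0],
    [-0.0004,-0.004,0],
    [-0.0004,-0.004,0],
    [-0.0004,-0.004,0],
    [-0.0004,-0.004,0],
    [-0.0004,-0.004,0],
    [-0.0004,-0.004,0],
    [-0.0004,-0.004,0],
    [-0.0004,-0.004,0],
    [-0.0004,-0.004,0],
    [-0.0004,-0.004,0],
    [-0.0005,-0.004,0],
    [-0.0005,-0.004,0],
    [-0.0005,-0.004,0],
    [-0.0005,-0.004,0],
    [-0.0005,-0.004,0]
  ],
  "dr": [
    [0,0,0],
    [0,0,0],
    [0,0,0],
    [0,0,0],
    [0,0,0],
    [0,0,0],
    [0,0,0],
    [0,0,0],
    [0,0,0],
    [0,0,0],
    [0,0,0],
    [0,0,0],
    [0,0,0],
    [0,0,0],
    [0,0,0],
    [0,0,0],
    [0,0,0],
    [0,0,0],
    [0,0,0],
    [0,0,0]
  ]
}}

```text
time_s: 4.32
position: [0.6525, 0.2164, 0.0653]
tool_rot: [[0.103, 0.995, 0.0], [0.995, -0.103, -0.0], [-0.0, 0.0, -1.0]]
ft_force: [2.0, 1.3, -0.8]
grip_width: -0.0002
```

```bash
python3 - <<'E'
from h import *
d=get_image("scene");crop(d,"s3.png",175,155,335,275,4);print(observe()["position"],observe()["ft_force"])
E
```

```text
[0.65249917 0.21567517 0.06532989] [ 0.45952022 -0.03318936 -0.11660265]
```

View pics/s3.png

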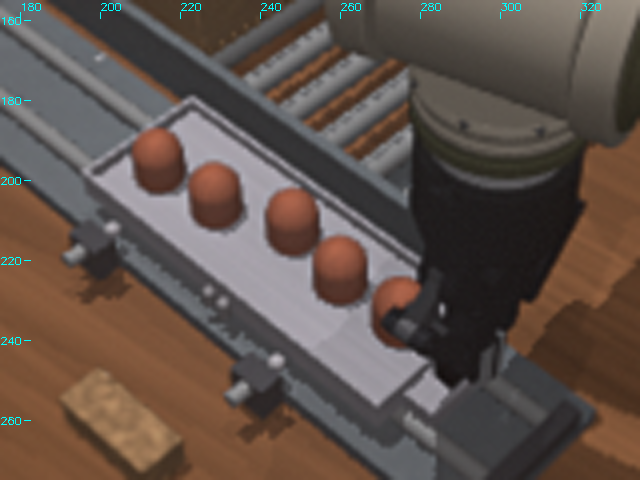

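```bash
python3 - <<'E'
from h import *
s=get_image("scene");y=np.array([.1045,.9945,0])
a=p2w(s,[(211,209.7),(237.7,190)],.048);b=p2w(s,[(195.75,198),(223.3,179.3)],.048)
print(a,b,(a-b)@y)
E
```

```text
[[ 0.67104574 -0.00129949  0.048     ]
 [ 0.5841361   0.00720505  0.048     ]] [[ 0.66602975 -0.05629126  0.048     ]
 [ 0.57734316 -0.0460749   0.048     ]] [0.05521348 0.05369678]
```

Emit:
{"fn": "jog_arm", "kwargs": {
  "travel": [
    [-0.0004,-0.004,0],
    [-0.0004,-0.004,0],
    [-0.0004,-0.004,0],
    [-0.0004,-0.004,0],
    [-0.0004,-0.004,0],
    [-0.0004,-0.004,0],
    [-0.0004,-0.004,0],
    [-0.0004,-0.004,0],
    [-0.0004,-0.004,0],
    [-0.0004,-0.004,0],
    [-0.0004,-0.004,0],
    [-0.0004,-0.004,0],
    [-0.0004,-0.004,0],
    [-0.0004,-0.004,0],
    [-0.0004,-0.004,0],
    [-0.0005,-0.004,0],
    [-0.0005,-0.004,0],
    [-0.0005,-0.004,0],
    [-0.0005,-0.004,0],
    [-0.0005,-0.004,0]
  ],
  "dr": [
    [0,0,0],
    [0,0,0],
    [0,0,0],
    [0,0,0],
    [0,0,0],
    [0,0,0],
    [0,0,0],
    [0,0,0],
    [0,0,0],
    [0,0,0],
    [0,0,0],
    [0,0,0],
    [0,0,0],
    [0,0,0],
    [0,0,0],
    [0,0,0],
    [0,0,0],
    [0,0,0],
    [0,0,0],
    [0,0,0]
  ]
}}

```text
time_s: 6.08
position: [0.6443, 0.1381, 0.0654]
tool_rot: [[0.103, 0.995, 0.002], [0.995, -0.103, 0.003], [0.003, 0.001, -1.0]]
ft_force: [2.9, 8.3, -2.5]
grip_width: -0.0002
```

```bash
python3 - <<'E'
from h import *
d=get_image("scene");crop(d,"s4.png",155,135,315,255,4);o=observe();print(o["position"],o["ft_force"],(o["position"]-[.6255,-.0205,0])@[.1045,.9945,0])
E
```

```text
[0.64419083 0.13680848 0.06538607] [ 0.06402539 -0.62830454 -0.83308815] 0.15839647633883117
```

View pics/s4.png

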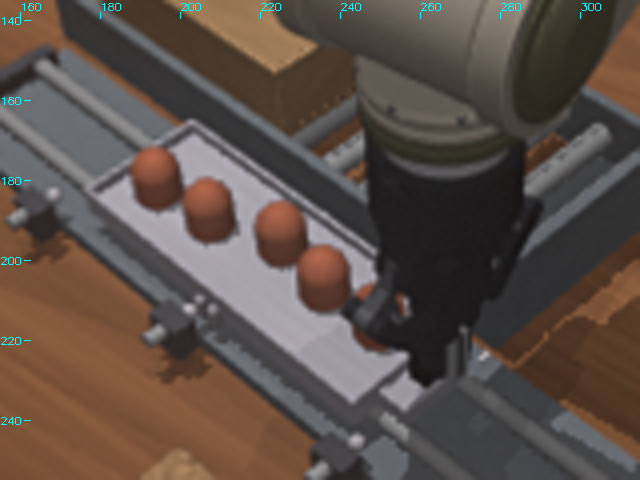

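```bash
python3 - <<'E'
from h import *
s=get_image("scene");y=np.array([.1045,.9945,0])
a=p2w(s,[(211,209.7),(237.7,190)],.048);b=p2w(s,[(176.5,182.2),(203.2,165.3)],.048)
print(a,b,(a-b)@y)
E
```

```text
[[ 0.67104574 -0.00129949  0.048     ]
 [ 0.5841361   0.00720505  0.048     ]] [[ 0.65673316 -0.13383635  0.048     ]
 [ 0.56981369 -0.12371256  0.048     ]] [0.13330357 0.13169426]
```

Emit:
{"fn": "jog_arm", "kwargs": {
  "travel": [
    [-0.0001,-0.001,0],
    [-0.0001,-0.001,0],
    [-0.0001,-0.001,0],
    [-0.0001,-0.001,0],
    [0,0,0],
    [0,0,0]
  ],
  "dr": [
    [0,0,0],
    [0,0,0],
    [0,0,0],
    [0,0,0],
    [0,0,0],
    [0,0,0]
  ]
}}

```text
time_s: 6.68
position: [0.6436, 0.1327, 0.0653]
tool_rot: [[0.103, 0.995, -0.0], [0.995, -0.103, -0.0], [-0.0, -0.0, -1.0]]
ft_force: [-1.3, -1.0, 0.1]
grip_width: 0.0002
```

```bash
python3 - <<'E'
from h import *
d=get_image("scene");crop(d,"s5.png",155,135,315,255,4);o=observe();print(o["position"],o["ft_force"],(o["position"]-[.6255,-.0205,0])@[.1045,.9945,0])
E
```

```text
[0.64361934 0.13273658 0.06532631] [-0.22650874  0.78113289  0.39408866] 0.1542872500379737
```

View pics/s5.png

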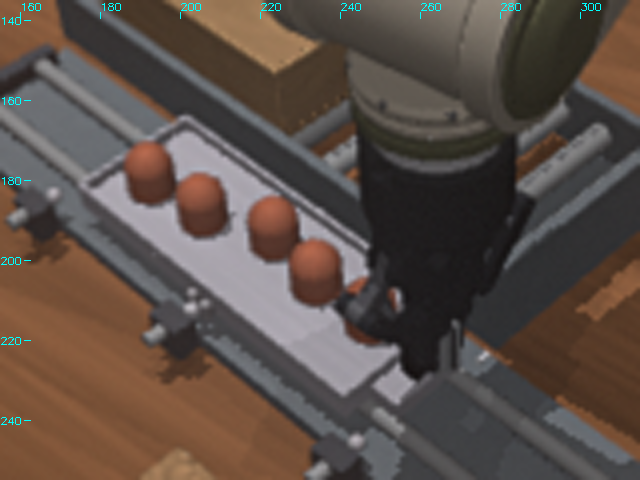

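Emit:
{"fn": "jog_arm", "kwargs": {
  "travel": [
    [0.0015,0.015,0],
    [0.0015,0.015,0],
    [0,0,0.04],
    [0,0,0.04],
    [0,0,0.04],
    [0,0,0.04],
    [0,0,0]
  ],
  "dr": [
    [0,0,0],
    [0,0,0],
    [0,0,0],
    [0,0,0],
    [0,0,0],
    [0,0,0],
    [0,0,0]
  ]
}}

```text
time_s: 7.32
position: [0.6487, 0.1647, 0.2347]
tool_rot: [[0.102, 0.995, 0.015], [0.995, -0.102, 0.001], [0.003, 0.015, -1.0]]
ft_force: [-0.1, 0.2, 1.3]
grip_width: -0.0001
```

Emit:
{"fn": "jog_arm", "kwargs": {
  "travel": [
    [-0.013,-0.029,0],
    [-0.013,-0.029,0],
    [-0.013,-0.029,0],
    [-0.013,-0.029,0],
    [-0.013,-0.029,0],
    [-0.013,-0.029,0],
    [-0.013,-0.029,0],
    [-0.013,-0.029,0],
    [-0.013,-0.029,0],
    [-0.013,-0.029,0],
    [-0.013,-0.029,0],
    [-0.013,-0.029,0],
    [-0.013,-0.029,0],
    [-0.013,-0.029,0],
    [-0.013,-0.029,0],
    [-0.013,-0.029,0],
    [0,0,0],
    [0,0,0]
  ],
  "dr": [
    [0,0,0],
    [0,0,0],
    [0,0,0],
    [0,0,0],
    [0,0,0],
    [0,0,0],
    [0,0,0],
    [0,0,0],
    [0,0,0],
    [0,0,0],
    [0,0,0],
    [0,0,0],
    [0,0,0],
    [0,0,0],
    [0,0,0],
    [0,0,0],
    [0,0,0],
    [0,0,0]
  ]
}}

```text
time_s: 8.82
position: [0.4388, -0.3016, 0.225]
tool_rot: [[0.105, 0.994, 0.0], [0.994, -0.105, 0.0], [0.0, 0.0, -1.0]]
ft_force: [-0.9, 1.4, -0.3]
grip_width: 0.0
```

```bash
python3 - <<'E'
from h import *
d=get_image("top");crop(d,"t6.png",200,130,400,280,4)
d=get_image("scene");crop(d,"s6.png",130,95,330,245,4);print(observe()["position"])
E
```

```text
[ 0.43931341 -0.30012341  0.22523933]
```

View pics/t6.png

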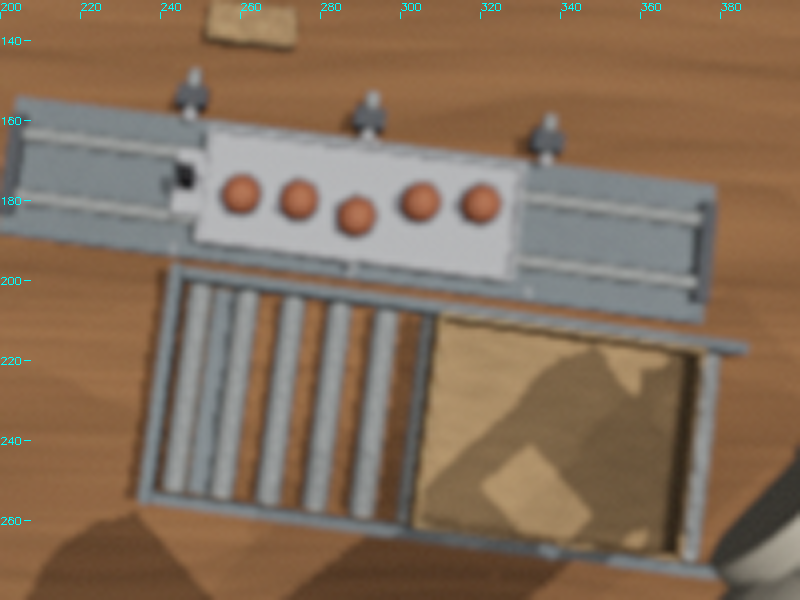

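View pics/s6.png

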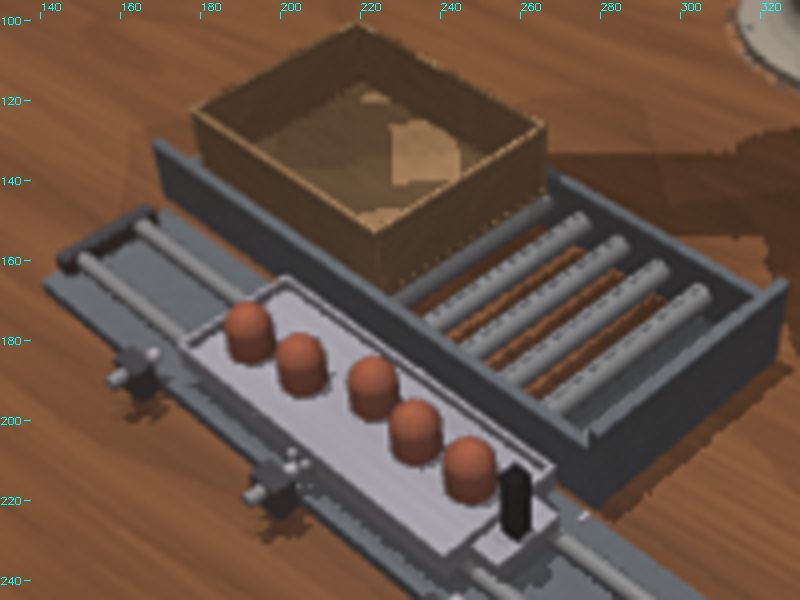

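```bash
python3 - <<'E'
from h import *
s=get_image("scene");d=get_image("top");y=np.array([.1045,.9945,0])
a=p2w(s,np.array([(228,344),(308,285),(465,530),(545,452)])/3+[135,95],.048);b=p2w(s,np.array([(180,342),(285,276),(447,558),(553,466)])/4+[130,95],.048)
print(b,((a-b)@y))
c1=p2w(d,np.array([(100,132),(157,137),(213,154),(278,139),(339,140),(42,112),(382,103),(373,216)])/4+[190,140],.068)
c2=p2w(d,np.array([(241,193),(298,199),(355,216),(420,202),(481,203),(184,177),(525,165),(517,279)])/4+[200,130],.068)
print((c1-c2)@y);print("domes",c2[:5])
s2=p2w(s,np.array([(250,332),(302,364),(374,388),(416,432),(470,470)])/4+[130,95],.057);print(s2[::-1])
E
```

```text
[[ 0.6548005  -0.1414435   0.048     ]
 [ 0.56921597 -0.13144626  0.048     ]
 [ 0.68300866  0.10198155  0.048     ]
 [ 0.59442194  0.10829634  0.048     ]] [0.14099268 0.13938822 0.13816502 0.14085034]
[0.13766183 0.13737141 0.13773085 0.13789952 0.13795999 0.13950852
 0.13917071 0.13880177]
domes [[ 0.62685519  0.07008173  0.068     ]
 [ 0.62319259  0.02716546  0.068     ]
 [ 0.61121154 -0.01582207  0.068     ]
 [ 0.62285993 -0.06456001  0.068     ]
 [ 0.62308956 -0.11053337  0.068     ]]
[[ 0.63173265  0.07708214  0.057     ]
 [ 0.62818185  0.03357224  0.057     ]
 [ 0.61636692 -0.00976382  0.057     ]
 [ 0.62788766 -0.05862766  0.057     ]
 [ 0.6271463  -0.1044484   0.057     ]]
```

Emit:
{"fn": "jog_arm", "kwargs": {
  "travel": [
    [0,0,-0.03],
    [0,0,-0.03],
    [0,0,-0.03],
    [0,0,-0.03],
    [0,0,-0.03],
    [0,0,-0.01],
    [0,0,0],
    [0,0,0]
  ],
  "dr": [
    [0,0,0],
    [0,0,0],
    [0,0,0],
    [0,0,0],
    [0,0,0],
    [0,0,0],
    [0,0,0],
    [0,0,0]
  ]
}}

```text
time_s: 9.68
position: [0.4393, -0.3011, 0.0662]
tool_rot: [[0.102, 0.995, 0.001], [0.995, -0.102, -0.001], [-0.001, 0.001, -1.0]]
ft_force: [0.0, 0.1, 0.4]
grip_width: 0.0002
```

```bash
python3 - <<'E'
from h import *
d=get_image("scene");crop(d,"s7.png",130,65,290,185,4);print(observe()["position"])
E
```

```text
[ 0.43953284 -0.30150535  0.06688166]
```

View pics/s7.png

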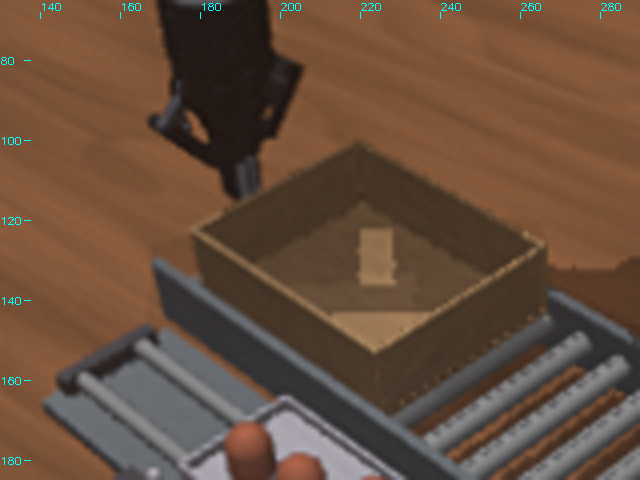

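Emit:
{"fn": "jog_arm", "kwargs": {
  "travel": [
    [0.0004,0.004,0],
    [0.0008,0.007,0],
    [0.0008,0.007,0],
    [0.0008,0.007,0],
    [0.0008,0.007,0],
    [0.0008,0.007,0],
    [0.0008,0.007,0],
    [0.0008,0.007,0],
    [0.0008,0.007,0],
    [0.0008,0.007,0],
    [0.0008,0.007,0],
    [0.0008,0.007,0],
    [0.0008,0.007,0],
    [0.0008,0.007,0],
    [0.0008,0.007,0],
    [0.0008,0.007,0],
    [0.0008,0.007,0],
    [0.0008,0.007,0],
    [0.0008,0.007,0],
    [0.0004,0.004,0]
  ],
  "dr": [
    [0,0,0],
    [0,0,0],
    [0,0,0],
    [0,0,0],
    [0,0,0],
    [0,0,0],
    [0,0,0],
    [0,0,0],
    [0,0,0],
    [0,0,0],
    [0,0,0],
    [0,0,0],
    [0,0,0],
    [0,0,0],
    [0,0,0],
    [0,0,0],
    [0,0,0],
    [0,0,0],
    [0,0,0],
    [0,0,0]
  ]
}}

```text
time_s: 11.4
position: [0.4537, -0.1661, 0.0652]
tool_rot: [[0.103, 0.995, -0.0], [0.995, -0.103, 0.001], [0.0, -0.001, -1.0]]
ft_force: [2.1, -2.5, 1.5]
grip_width: -0.0002
```

```bash
python3 - <<'E'
from h import *
d=get_image("scene");crop(d,"s8.png",150,75,330,215,4);print(observe()["position"],observe()["ft_force"])
E
```

```text
[ 0.45349402 -0.1655599   0.0651276 ] [-0.24779544  0.73210013  0.15203021]
```

View pics/s8.png

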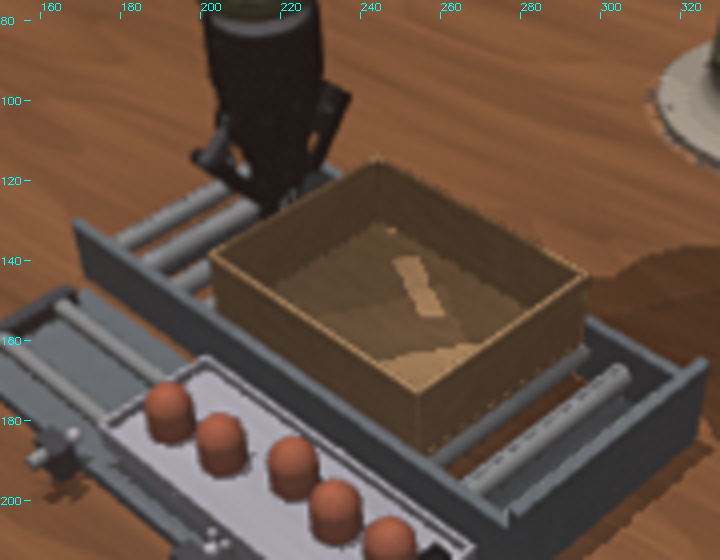

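```bash
python3 - <<'E'
from h import *
s=get_image("scene")
b=p2w(s,np.array([(585,272),(417,392),(210,252),(378,158)])/4+[150,75],.096);print(b,b.mean(0))
e=p2w(s,np.array([(708,365),(507,520)])/4+[150,75],.068);print(e,e.mean(0))
E
```

```text
[[ 0.39728813  0.05079519  0.096     ]
 [ 0.55148175  0.03431713  0.096     ]
 [ 0.52795213 -0.15881581  0.096     ]
 [ 0.37785208 -0.13812648  0.096     ]] [ 0.46364353 -0.05295749  0.096     ]
[[0.39799322 0.14649903 0.068     ]
 [0.58095305 0.12222296 0.068     ]] [0.48947314 0.134361   0.068     ]
```

Emit:
{"fn": "jog_arm", "kwargs": {
  "travel": [
    [0.0006,0.005,0],
    [0.0006,0.005,0],
    [0.0006,0.005,0],
    [0.0006,0.005,0],
    [0.0006,0.005,0],
    [0.0006,0.005,0],
    [0.0006,0.005,0],
    [0.0006,0.005,0],
    [0.0006,0.005,0],
    [0.0006,0.005,0],
    [0.0006,0.005,0],
    [0.0006,0.005,0],
    [0.0006,0.005,0],
    [0.0002,0.002,0],
    [0.0002,0.002,0]
  ],
  "dr": [
    [0,0,0],
    [0,0,0],
    [0,0,0],
    [0,0,0],
    [0,0,0],
    [0,0,0],
    [0,0,0],
    [0,0,0],
    [0,0,0],
    [0,0,0],
    [0,0,0],
    [0,0,0],
    [0,0,0],
    [0,0,0],
    [0,0,0]
  ]
}}

```text
time_s: 12.75
position: [0.462, -0.0978, 0.0653]
tool_rot: [[0.103, 0.995, -0.0], [0.995, -0.103, -0.0], [-0.0, -0.0, -1.0]]
ft_force: [-1.5, -1.3, -0.4]
grip_width: 0.0
```

Emit:
{"fn": "jog_arm", "kwargs": {
  "travel": [
    [0.0002,0.002,0],
    [0.0002,0.002,0],
    [0.0002,0.002,0],
    [0,0,0]
  ],
  "dr": [
    [0,0,0],
    [0,0,0],
    [0,0,0],
    [0,0,0]
  ]
}}

```text
time_s: 13.08
position: [0.4627, -0.0919, 0.0654]
tool_rot: [[0.103, 0.995, 0.0], [0.995, -0.103, 0.0], [0.0, 0.0, -1.0]]
ft_force: [-0.9, 0.0, -0.7]
grip_width: 0.0004
```

```bash
python3 - <<'E'
from h import *
d=get_image("scene");crop(d,"s9.png",170,95,330,215,4);print(observe()["position"],observe()["ft_force"])
E
```

```text
[ 0.46264121 -0.09201784  0.06534341] [-0.10416099  0.21880218  0.12389179]
```

View pics/s9.png

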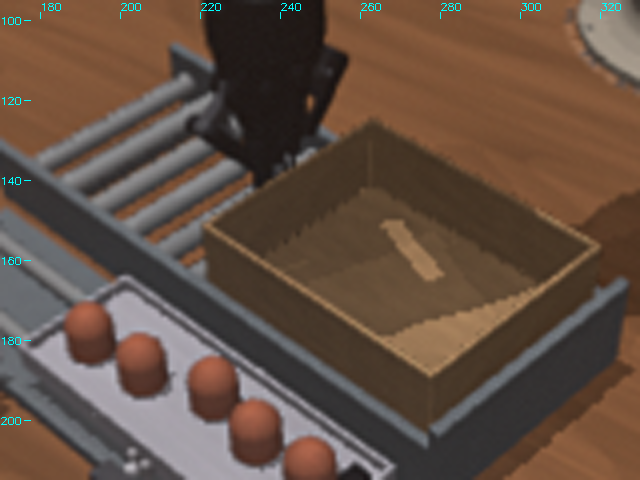

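Nearly home; creep on until the force rises.

Emit:
{"fn": "jog_arm", "kwargs": {
  "travel": [
    [0.0002,0.0015,0],
    [0.0002,0.0015,0],
    [0.0002,0.0015,0],
    [0,0,0]
  ],
  "dr": [
    [0,0,0],
    [0,0,0],
    [0,0,0],
    [0,0,0]
  ]
}}

```text
time_s: 13.47
position: [0.4632, -0.0874, 0.0653]
tool_rot: [[0.103, 0.995, 0.0], [0.995, -0.103, 0.0], [0.0, 0.0, -1.0]]
ft_force: [-0.1, -0.6, -0.1]
grip_width: -0.0002
```

Emit:
{"fn": "jog_arm", "kwargs": {
  "travel": [
    [0.0002,0.0015,0],
    [0.0002,0.0015,0],
    [0,0,0]
  ],
  "dr": [
    [0,0,0],
    [0,0,0],
    [0,0,0]
  ]
}}

```text
time_s: 13.72
position: [0.4636, -0.0844, 0.0653]
tool_rot: [[0.103, 0.995, 0.0], [0.995, -0.103, 0.0], [0.0, -0.0, -1.0]]
ft_force: [-1.0, 0.0, -0.4]
grip_width: -0.0004
```

Emit:
{"fn": "jog_arm", "kwargs": {
  "travel": [
    [0.0001,0.001,0],
    [0.0001,0.001,0],
    [0,0,0]
  ],
  "dr": [
    [0,0,0],
    [0,0,0],
    [0,0,0]
  ]
}}

```text
time_s: 13.97
position: [0.4637, -0.0832, 0.0653]
tool_rot: [[0.103, 0.995, -0.0], [0.995, -0.103, -0.001], [-0.001, -0.0, -1.0]]
ft_force: [-2.1, -4.8, -0.1]
grip_width: 0.0002
```

```bash
python3 - <<'E'
from h import *
d=get_image("scene");crop(d,"s10.png",170,95,330,215,4);print(observe()["position"],observe()["ft_force"])
d=get_image("top");crop(d,"t10.png",200,130,400,280,4)
E
```

```text
[ 0.46367293 -0.08316262  0.06533987] [-2.09034543 -5.47975965  0.69329095]
```

View pics/s10.png

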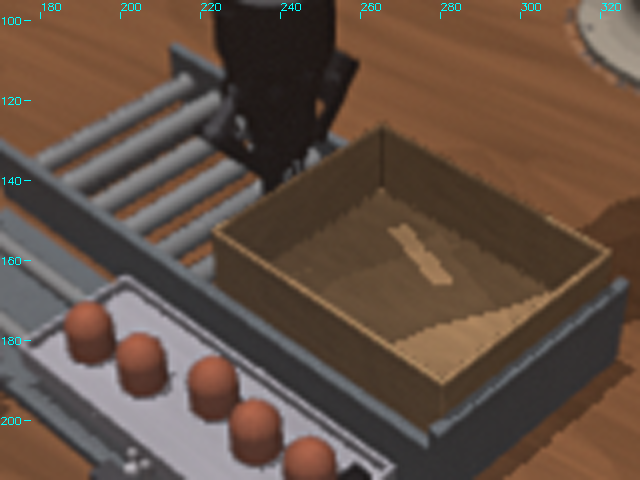

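View pics/t10.png

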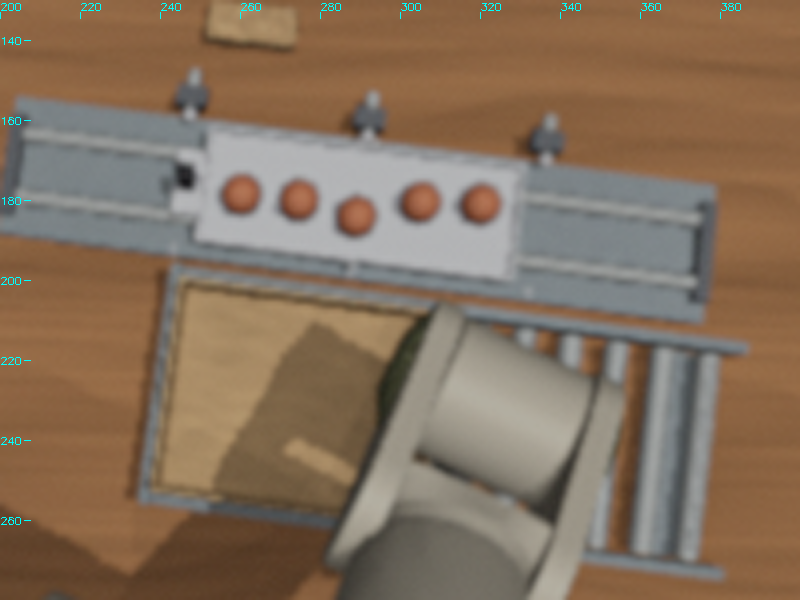

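Emit:
{"fn": "jog_arm", "kwargs": {
  "travel": [
    [0.0001,0.001,0],
    [0.0001,0.001,0],
    [0,0,0],
    [0,0,0]
  ],
  "dr": [
    [0,0,0],
    [0,0,0],
    [0,0,0],
    [0,0,0]
  ]
}}

```text
time_s: 14.4
position: [0.4634, -0.083, 0.0655]
tool_rot: [[0.103, 0.995, -0.002], [0.995, -0.103, -0.004], [-0.004, -0.001, -1.0]]
ft_force: [-8.3, -16.8, 1.2]
grip_width: -0.0002
```

Emit:
{"fn": "jog_arm", "kwargs": {
  "travel": [
    [-0.0002,-0.002,0],
    [-0.0005,-0.005,0],
    [-0.002,-0.02,0],
    [-0.002,-0.02,0],
    [0,0,0.04],
    [0,0,0.04],
    [0,0,0.04],
    [0,0,0.02],
    [0,0,0]
  ],
  "dr": [
    [0,0,0],
    [0,0,0],
    [0,0,0],
    [0,0,0],
    [0,0,0],
    [0,0,0],
    [0,0,0],
    [0,0,0],
    [0,0,0]
  ]
}}

```text
time_s: 15.15
position: [0.4609, -0.1284, 0.2098]
tool_rot: [[0.103, 0.995, 0.008], [0.995, -0.103, -0.004], [-0.003, 0.008, -1.0]]
ft_force: [0.1, 0.3, 0.3]
grip_width: 0.0001
```

```bash
cat > dom.py <<'E'
from h import *
from scipy.optimize import least_squares
th=np.linspace(0,2*np.pi,48,endpoint=False)
P=[]
for z in(0,.02):P+= [(.016*np.cos(t),.016*np.sin(t),z) for t in th]
for a in np.radians([20,40,60,75,90]):P+=[(.016*np.cos(a)*np.cos(t),.016*np.cos(a)*np.sin(t),.02+.0145*np.sin(a)) for t in th]
P=np.array(P)
def masks(d,roi):
    im=d["color"];hsv=cv2.cvtColor(im,cv2.COLOR_RGB2HSV)
    m=((hsv[...,0]<11)|(hsv[...,0]>170))&(hsv[...,1]>125)&(hsv[...,2]>60)
    k=np.zeros(m.shape,bool);x0,y0,x1,y1=roi;k[y0:y1,x0:x1]=1
    m=(m&k).astype(np.uint8)
    n,l,st,c=cv2.connectedComponentsWithStats(m,connectivity=4)
    return [(c[i],st[i]) for i in range(1,n) if st[i,4]>20]
def hc(d,xyz):
    h=cv2.convexHull(w2p(d,P+xyz).astype(np.float32));M=cv2.moments(h);return np.array([M["m10"],M["m01"]])/M["m00"],M["m00"]
def find(d,roi,z=.04):
    out=[]
    for c,st in masks(d,roi):
        x0=p2w(d,[c],z+.015)[0][:2]
        r=least_squares(lambda q:hc(d,[q[0],q[1],z])[0]-c,x0,diff_step=1e-4)
        out.append((r.x,st[4],hc(d,[*r.x,z])[1],c))
    return sorted(out,key=lambda o:-o[0][1])
E
python3 - <<'E'
from dom import *
np.set_printoptions(precision=4,suppress=True)
print(observe()["position"])
for n,roi in(("top",(200,150,345,290)),("scene",(150,110,300,260))):
    d=get_image(n)
    for o in find(d,roi):print(n,*o)
E
```

```text
[ 0.4609 -0.1284  0.2098]
top [0.6292 0.0714] 50 95.20319111505523 [259.86 178.3 ]
top [0.6258 0.0278] 50 95.37081205984578 [274.14 179.68]
top [ 0.6147 -0.0163] 49 95.84092439548112 [288.5714 183.6122]
top [ 0.626  -0.0648] 50 97.25942428130656 [304.48 180.26]
top [ 0.6258 -0.1111] 49 98.71851686248556 [319.6531 180.6531]
scene [0.6234 0.0681] 105 207.2592521585757 [246.819  209.9143]
scene [0.6226 0.0255] 124 199.08452076581307 [233.0726 201.4274]
scene [ 0.6102 -0.0186] 106 188.63998455205 [222.6321 190.2925]
scene [ 0.6235 -0.0669] 112 183.4658587743761 [204.4911 184.8839]
scene [ 0.6239 -0.1117] 120 176.55326272163074 [191.6167 177.3833]
```

```bash
sed -i 's/m=((hsv\[...,0\]<11).*/m=((hsv[...,0]<HM)|(hsv[...,0]>165))\&(hsv[...,1]>SM)\&(hsv[...,2]>30)/; 1a HM,SM=14,80' dom.py
cat > run.py <<'E'
from dom import *
import dom
np.set_printoptions(precision=4,suppress=True)
a={}
for n,roi in(("top",(205,150,345,199)),("scene",(150,110,300,260))):
    d=get_image(n)
    if n=="scene":
        q=w2p(d,[(.596,.095,.06),(.67,.088,.06),(.645,-.14,.06),(.572,-.13,.06)]).astype(np.int32)
        k=np.zeros(d["color"].shape[:2],np.uint8);cv2.fillPoly(k,[cv2.convexHull(q)],1);d["color"]=d["color"]*cv2.dilate(k,np.ones((9,9)))[...,None]
    for o in find(d,roi):print(n,*o)
E
python3 run.py
```

```text
top [0.579  0.1562] 45 94.99962677131407 [231.6222 194.0667]
top [0.6964 0.083 ] 60 96.89472633274272 [256.55 156.6 ]
top [0.6296 0.0712] 64 95.21485539898276 [259.9375 178.1562]
top [0.5712 0.0598] 26 93.57832210161723 [263.2692 197.2692]
top [0.6263 0.0271] 63 95.39012463577092 [274.3651 179.5397]
top [0.6916 0.0075] 58 97.2135111251846 [281.1207 158.6207]
top [ 0.6143 -0.0169] 62 95.84449197188951 [288.7419 183.7419]
top [ 0.627  -0.0658] 64 97.30269617168233 [304.8281 179.9531]
top [ 0.6945 -0.0896] 43 99.24152347492054 [312.7209 158.3488]
top [ 0.626  -0.1119] 62 98.74547394970432 [319.8871 180.5968]
top [ 0.6715 -0.1318] 55 100.10164484288543 [326.4    166.0545]
top [ 0.678  -0.1758] 34 101.61467754351906 [340.6471 164.2647]
scene [0.6283 0.0729] 184 209.36440816905815 [247.1087 212.1576]
scene [0.6191 0.0076] 338 195.12176116753835 [228.3136 197.2101]
scene [ 0.6247 -0.0865] 309 180.61446235899348 [198.521  181.7735]
```

Emit:
{"fn": "jog_arm", "kwargs": {
  "travel": [
    [0.033,0.0034,0],
    [0.033,0.0034,0],
    [0.033,0.0034,0],
    [0.033,0.0034,0],
    [0.033,0.0034,0],
    [0,0,-0.03],
    [0,0,-0.03],
    [0,0,-0.03],
    [0,0,0],
    [0,0,0]
  ],
  "dr": [
    [0,0,0],
    [0,0,0],
    [0,0,0],
    [0,0,0],
    [0,0,0],
    [0,0,0],
    [0,0,0],
    [0,0,0],
    [0,0,0],
    [0,0,0]
  ],
  "jaw": 0.05,
  "newtons": 30
}}

```text
time_s: 16.18
position: [0.6235, -0.1104, 0.1135]
tool_rot: [[0.103, 0.995, -0.005], [0.995, -0.103, 0.002], [0.001, -0.005, -1.0]]
ft_force: [-0.2, 0.1, -0.2]
grip_width: 0.05
```

```bash
python3 - <<'E'
from h import *
d=get_image("scene");crop(d,"s11.png",130,95,290,215,4);print(observe()["position"],observe()["ft_force"])
d=get_image("top");crop(d,"t11.png",200,130,400,280,4)
E
```

```text
[ 0.62450224 -0.11079451  0.11558948] [ 0.66465411 -0.36120125  0.0574688 ]
```

View pics/s11.png

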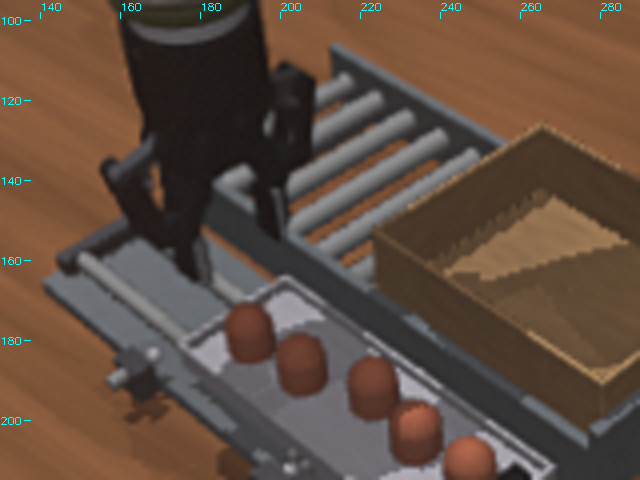

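```bash
python3 - <<'E'
from h import *
d=get_image("scene");p=observe()["position"];print(p)
print((w2p(d,[p,p+[0,0,.008],[.626,-.1115,.0575]])-[130,95])*4)
E
```

```text
[ 0.6250893  -0.11102696  0.11722488]
[[230.90162949 253.56514463]
 [228.94700719 243.45146302]
 [243.26949607 325.72956242]]
```

Emit:
{"fn": "jog_arm", "kwargs": {
  "travel": [
    [0.0005,0,-0.02],
    [0,0,-0.02],
    [0,0,-0.02],
    [0,0,-0.014],
    [0,0,0],
    [0,0,0]
  ],
  "dr": [
    [0,0,0],
    [0,0,0],
    [0,0,0],
    [0,0,0],
    [0,0,0],
    [0,0,0]
  ]
}}

```text
time_s: 16.83
position: [0.6253, -0.1109, 0.0426]
tool_rot: [[0.103, 0.995, 0.001], [0.995, -0.103, -0.0], [-0.0, 0.001, -1.0]]
ft_force: [-0.2, -0.3, 0.4]
grip_width: 0.0499
```

Emit:
{"fn": "jog_arm", "kwargs": {
  "travel": [
    [0,0,0],
    [0,0,0],
    [0,0,0],
    [0,0,0]
  ],
  "dr": [
    [0,0,0],
    [0,0,0],
    [0,0,0],
    [0,0,0]
  ],
  "jaw": 0.02
}}

```text
time_s: 17.17
position: [0.6257, -0.111, 0.0435]
tool_rot: [[0.103, 0.995, 0.003], [0.995, -0.103, -0.001], [-0.001, 0.004, -1.0]]
ft_force: [-0.8, 0.8, 8.2]
grip_width: 0.0307
```

Emit:
{"fn": "jog_arm", "kwargs": {
  "travel": [
    [0,0,0.002],
    [0,0,0.001],
    [0,0,0],
    [0,0,0]
  ],
  "dr": [
    [0,0,0],
    [0,0,0],
    [0,0,0],
    [0,0,0]
  ]
}}

```text
time_s: 17.5
position: [0.6248, -0.1107, 0.0444]
tool_rot: [[0.103, 0.995, 0.0], [0.995, -0.103, 0.0], [0.0, 0.0, -1.0]]
ft_force: [0.2, 0.2, -1.6]
grip_width: 0.0308
```

Emit:
{"fn": "jog_arm", "kwargs": {
  "travel": [
    [0,0,0.01],
    [0,0,0.02],
    [0,0,0.03],
    [0,0,0.03],
    [0,0,0]
  ],
  "dr": [
    [0,0,0],
    [0,0,0],
    [0,0,0],
    [0,0,0],
    [0,0,0]
  ]
}}

```text
time_s: 17.92
position: [0.6271, -0.1114, 0.1412]
tool_rot: [[0.103, 0.995, 0.01], [0.995, -0.103, -0.004], [-0.003, 0.011, -1.0]]
ft_force: [0.2, -0.5, 0.6]
grip_width: 0.0307
```

```bash
python3 - <<'E'
from h import *
d=get_image("scene");crop(d,"s12.png",130,95,290,215,4);print(observe()["position"],observe()["grip_width"])
E
```

```text
[ 0.62613042 -0.11110416  0.13823358] 0.030984448507256988
```

View pics/s12.png

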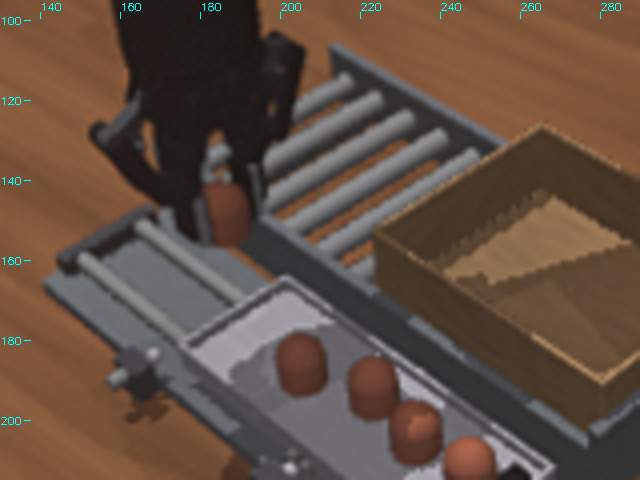

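Emit:
{"fn": "jog_arm", "kwargs": {
  "travel": [
    [-0.0264,0.0112,0],
    [-0.0264,0.0112,0],
    [-0.0264,0.0112,0],
    [-0.0264,0.0112,0],
    [-0.0264,0.0112,0],
    [-0.0264,0.0112,0],
    [0,0,0],
    [0,0,-0.02],
    [0,0,-0.02],
    [0,0,-0.02],
    [0,0,0],
    [0,0,0]
  ],
  "dr": [
    [0,0,0],
    [0,0,0],
    [0,0,0],
    [0,0,0],
    [0,0,0],
    [0,0,0],
    [0,0,0],
    [0,0,0],
    [0,0,0],
    [0,0,0],
    [0,0,0],
    [0,0,0]
  ]
}}

```text
time_s: 18.97
position: [0.4662, -0.0435, 0.0738]
tool_rot: [[0.103, 0.995, -0.002], [0.995, -0.103, 0.001], [0.001, -0.002, -1.0]]
ft_force: [0.1, -0.1, -0.7]
grip_width: 0.031
```

```bash
python3 - <<'E'
from h import *
d=get_image("scene");crop(d,"s13.png",170,85,330,205,4);print(observe()["position"],observe()["grip_width"],observe()["ft_force"])
E
```

```text
[ 0.46677673 -0.04365043  0.07467121] 0.03088289587947824 [0.07451255 0.50659986 0.08473322]
```

View pics/s13.png

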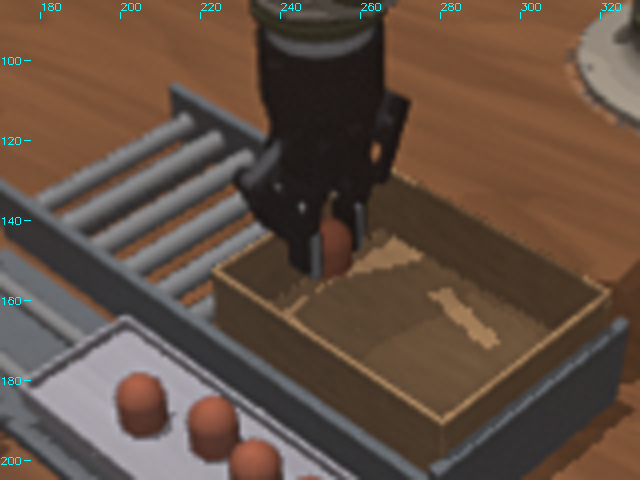

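Emit:
{"fn": "jog_arm", "kwargs": {
  "travel": [
    [0,0,-0.015],
    [0,0,-0.009],
    [0,0,-0.005],
    [0,0,0],
    [0,0,0]
  ],
  "dr": [
    [0,0,0],
    [0,0,0],
    [0,0,0],
    [0,0,0],
    [0,0,0]
  ]
}}

```text
time_s: 19.43
position: [0.4666, -0.0436, 0.0456]
tool_rot: [[0.103, 0.995, 0.0], [0.995, -0.103, -0.0], [-0.0, 0.0, -1.0]]
ft_force: [-0.9, -0.2, -0.6]
grip_width: 0.0306
```

Emit:
{"fn": "jog_arm", "kwargs": {
  "travel": [
    [0,0,0],
    [0,0,0],
    [0,0,0.01],
    [0,0,0.03],
    [0,0,0.03],
    [0,0,0.03],
    [0,0,0]
  ],
  "dr": [
    [0,0,0],
    [0,0,0],
    [0,0,0],
    [0,0,0],
    [0,0,0],
    [0,0,0],
    [0,0,0]
  ],
  "jaw": 0.05
}}

```text
time_s: 20.02
position: [0.4686, -0.0442, 0.1506]
tool_rot: [[0.103, 0.995, 0.01], [0.995, -0.103, -0.003], [-0.002, 0.01, -1.0]]
ft_force: [1.3, -1.0, -0.1]
grip_width: 0.0498
```

```bash
python3 - <<'E'
from h import *
d=get_image("scene");crop(d,"s14.png",170,95,330,215,4);print(observe()["position"],observe()["grip_width"],observe()["ft_force"])
E
```

```text
[ 0.46766727 -0.04386702  0.14812759] 0.049849608193262576 [-0.06341661  0.23375446 -0.82552024]
```

View pics/s14.png

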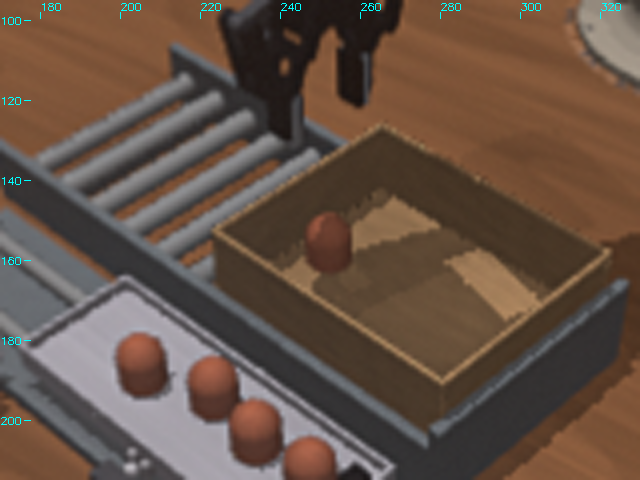

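```bash
python3 run.py | grep -E "top \[ ?0.6[123]|scene"; python3 -c "from rig import *;print(observe()['position'])"
```

```text
top [0.6296 0.0712] 64 95.21485539898276 [259.9375 178.1562]
top [0.6262 0.0275] 65 95.38395801116712 [274.2308 179.5538]
top [ 0.6143 -0.0169] 62 95.84449197188951 [288.7419 183.7419]
top [ 0.627  -0.0658] 64 97.30269617168233 [304.8281 179.9531]
scene [0.6283 0.0729] 183 209.35410493344534 [247.071  212.1475]
scene [0.6191 0.0076] 338 195.12176116753835 [228.3136 197.2101]
scene [ 0.625  -0.0637] 152 184.29561920731794 [205.0329 185.7829]
[ 0.46619185 -0.04341541  0.14531253]
```

Emit:
{"fn": "jog_arm", "kwargs": {
  "travel": [
    [0.0267,-0.0036,0],
    [0.0267,-0.0036,0],
    [0.0267,-0.0036,0],
    [0.0267,-0.0036,0],
    [0.0267,-0.0036,0],
    [0.0267,-0.0036,0],
    [0,0,0],
    [0,0,-0.02],
    [0,0,-0.02],
    [0,0,-0.015],
    [0,0,0],
    [0,0,0]
  ],
  "dr": [
    [0,0,0],
    [0,0,0],
    [0,0,0],
    [0,0,0],
    [0,0,0],
    [0,0,0],
    [0,0,0],
    [0,0,0],
    [0,0,0],
    [0,0,0],
    [0,0,0],
    [0,0,0]
  ]
}}

```text
time_s: 21.17
position: [0.6258, -0.0649, 0.0892]
tool_rot: [[0.103, 0.995, -0.003], [0.995, -0.103, 0.001], [0.001, -0.003, -1.0]]
ft_force: [0.9, 0.3, 0.5]
grip_width: 0.0501
```

Emit:
{"fn": "jog_arm", "kwargs": {
  "travel": [
    [0.0005,0,-0.015],
    [0,0,-0.015],
    [0,0,-0.01],
    [0,0,-0.005],
    [0,0,0],
    [0,0,0]
  ],
  "dr": [
    [0,0,0],
    [0,0,0],
    [0,0,0],
    [0,0,0],
    [0,0,0],
    [0,0,0]
  ]
}}

```text
time_s: 21.67
position: [0.6274, -0.0652, 0.046]
tool_rot: [[0.103, 0.995, 0.001], [0.995, -0.103, -0.0], [-0.0, 0.001, -1.0]]
ft_force: [0.3, 0.0, 0.1]
grip_width: 0.0499
```

Emit:
{"fn": "jog_arm", "kwargs": {
  "travel": [
    [0,0,0],
    [0,0,0],
    [0,0,0],
    [0,0,0]
  ],
  "dr": [
    [0,0,0],
    [0,0,0],
    [0,0,0],
    [0,0,0]
  ],
  "jaw": 0.02
}}

```text
time_s: 22.0
position: [0.6275, -0.0652, 0.0464]
tool_rot: [[0.103, 0.995, 0.002], [0.995, -0.103, -0.001], [-0.0, 0.002, -1.0]]
ft_force: [-0.6, -0.4, 6.6]
grip_width: 0.0307
```

Emit:
{"fn": "jog_arm", "kwargs": {
  "travel": [
    [0,0,0.01],
    [0,0,0.03],
    [0,0,0.03],
    [0,0,0.03],
    [0,0,0],
    [-0.026,0.0094,0],
    [-0.026,0.0094,0],
    [-0.026,0.0094,0],
    [-0.026,0.0094,0],
    [-0.026,0.0094,0],
    [-0.026,0.0094,0],
    [0,0,0],
    [0,0,-0.02],
    [0,0,-0.02],
    [0,0,-0.02],
    [0,0,0],
    [0,0,0]
  ],
  "dr": [
    [0,0,0],
    [0,0,0],
    [0,0,0],
    [0,0,0],
    [0,0,0],
    [0,0,0],
    [0,0,0],
    [0,0,0],
    [0,0,0],
    [0,0,0],
    [0,0,0],
    [0,0,0],
    [0,0,0],
    [0,0,0],
    [0,0,0],
    [0,0,0],
    [0,0,0]
  ]
}}

```text
time_s: 23.42
position: [0.4712, -0.0088, 0.0853]
tool_rot: [[0.103, 0.995, -0.001], [0.995, -0.103, 0.0], [0.0, -0.001, -1.0]]
ft_force: [0.6, -0.3, -0.8]
grip_width: 0.0304
```

```bash
python3 - <<'E'
from h import *
d=get_image("scene");crop(d,"s15.png",170,85,330,205,4);print(observe()["position"],observe()["grip_width"],observe()["ft_force"])
E
```

```text
[ 0.4717026  -0.00888905  0.08602919] 0.030348240369605893 [-0.53013284 -0.25665749 -1.01992557]
```

View pics/s15.png

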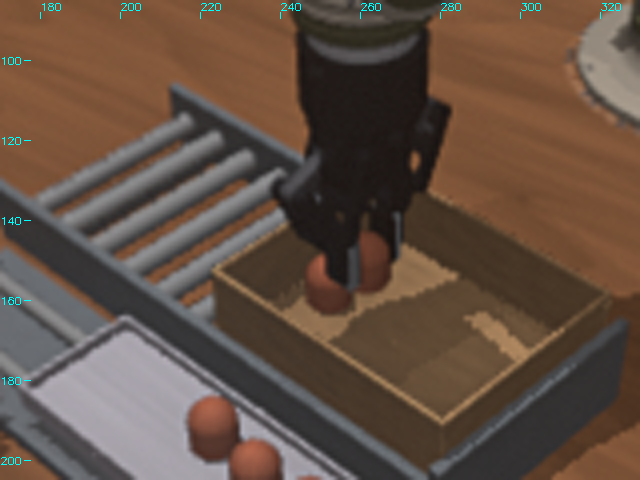

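Emit:
{"fn": "jog_arm", "kwargs": {
  "travel": [
    [0,0.002,-0.015],
    [0,0,-0.015],
    [0,0,-0.008],
    [0,0,-0.002],
    [0,0,0],
    [0,0,0]
  ],
  "dr": [
    [0,0,0],
    [0,0,0],
    [0,0,0],
    [0,0,0],
    [0,0,0],
    [0,0,0]
  ]
}}

```text
time_s: 23.97
position: [0.4718, -0.0069, 0.0464]
tool_rot: [[0.103, 0.995, 0.002], [0.995, -0.103, -0.0], [-0.0, 0.002, -1.0]]
ft_force: [-0.9, 0.6, 4.1]
grip_width: 0.0305
```

Emit:
{"fn": "jog_arm", "kwargs": {
  "travel": [
    [0,0,0],
    [0,0,0],
    [0,0,0.01],
    [0,0,0.03],
    [0,0,0.03],
    [0,0,0.03],
    [0,0,0]
  ],
  "dr": [
    [0,0,0],
    [0,0,0],
    [0,0,0],
    [0,0,0],
    [0,0,0],
    [0,0,0],
    [0,0,0]
  ],
  "jaw": 0.05
}}

```text
time_s: 24.55
position: [0.4734, -0.0072, 0.1505]
tool_rot: [[0.103, 0.995, 0.009], [0.995, -0.103, -0.003], [-0.002, 0.01, -1.0]]
ft_force: [0.6, 0.2, 0.7]
grip_width: 0.05
```

```bash
python3 run.py | grep -E "top \[ ?0.6[0123]|scene"; python3 - <<'E'
from h import *
d=get_image("scene");crop(d,"s16.png",170,85,330,205,4);print(observe()["position"],observe()["grip_width"],observe()["ft_force"])
E
```

```text
top [0.6296 0.0712] 64 95.21485539898276 [259.9375 178.1562]
top [0.6263 0.0271] 63 95.39012463577092 [274.3651 179.5397]
top [ 0.6143 -0.0169] 62 95.84449197188951 [288.7419 183.7419]
scene [0.6283 0.0729] 183 209.35410493344534 [247.071  212.1475]
scene [0.6191 0.0076] 338 195.12176116753835 [228.3136 197.2101]
[ 0.47090048 -0.00663395  0.14513479] 0.05008913417125489 [-0.62952808 -0.02659545 -0.0088223 ]
```

View pics/s16.png

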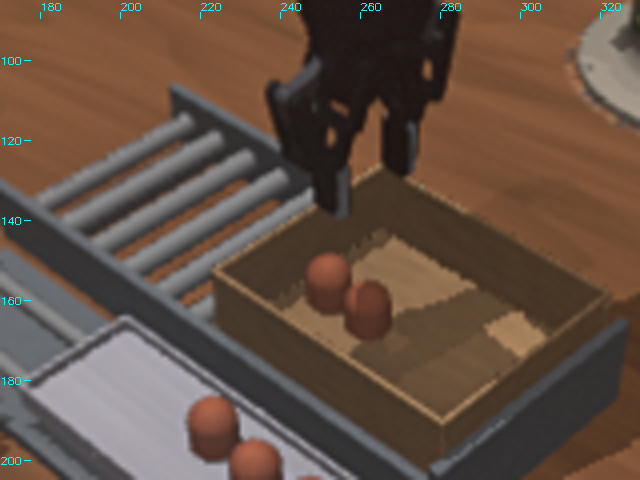

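Emit:
{"fn": "jog_arm", "kwargs": {
  "travel": [
    [0.0258,0.0057,0],
    [0.0258,0.0057,0],
    [0.0258,0.0057,0],
    [0.0258,0.0057,0],
    [0.0258,0.0057,0],
    [0.0258,0.0057,0],
    [0,0,0],
    [0,0,-0.02],
    [0,0,-0.02],
    [0,0,-0.015],
    [0,0,0],
    [0,0,0]
  ],
  "dr": [
    [0,0,0],
    [0,0,0],
    [0,0,0],
    [0,0,0],
    [0,0,0],
    [0,0,0],
    [0,0,0],
    [0,0,0],
    [0,0,0],
    [0,0,0],
    [0,0,0],
    [0,0,0]
  ]
}}

```text
time_s: 25.7
position: [0.6251, 0.0275, 0.0891]
tool_rot: [[0.103, 0.995, -0.003], [0.995, -0.103, 0.0], [0.0, -0.003, -1.0]]
ft_force: [-0.1, -0.4, -0.1]
grip_width: 0.0498
```

Emit:
{"fn": "jog_arm", "kwargs": {
  "travel": [
    [0,0,-0.015],
    [0,0,-0.015],
    [0,0,-0.01],
    [0,0,-0.004],
    [0,0,0],
    [0,0,0]
  ],
  "dr": [
    [0,0,0],
    [0,0,0],
    [0,0,0],
    [0,0,0],
    [0,0,0],
    [0,0,0]
  ]
}}

```text
time_s: 26.2
position: [0.6262, 0.0274, 0.047]
tool_rot: [[0.103, 0.995, 0.001], [0.995, -0.103, -0.0], [-0.0, 0.001, -1.0]]
ft_force: [-0.4, 0.8, 0.8]
grip_width: 0.0498
```

Emit:
{"fn": "jog_arm", "kwargs": {
  "travel": [
    [0,0,0],
    [0,0,0],
    [0,0,0],
    [0,0,0]
  ],
  "dr": [
    [0,0,0],
    [0,0,0],
    [0,0,0],
    [0,0,0]
  ],
  "jaw": 0.02
}}

```text
time_s: 26.53
position: [0.6264, 0.0275, 0.0474]
tool_rot: [[0.103, 0.995, 0.002], [0.995, -0.103, -0.0], [-0.0, 0.002, -1.0]]
ft_force: [-1.0, 0.3, 6.6]
grip_width: 0.0305
```

Emit:
{"fn": "jog_arm", "kwargs": {
  "travel": [
    [0,0,0.01],
    [0,0,0.03],
    [0,0,0.03],
    [0,0,0.03],
    [0,0,0],
    [-0.0252,0.0001,0],
    [-0.0252,0.0001,0],
    [-0.0252,0.0001,0],
    [-0.0252,0.0001,0],
    [-0.0252,0.0001,0],
    [-0.0252,0.0001,0],
    [0,0,0],
    [0,0,-0.02],
    [0,0,-0.02],
    [0,0,-0.02],
    [0,0,0],
    [0,0,0]
  ],
  "dr": [
    [0,0,0],
    [0,0,0],
    [0,0,0],
    [0,0,0],
    [0,0,0],
    [0,0,0],
    [0,0,0],
    [0,0,0],
    [0,0,0],
    [0,0,0],
    [0,0,0],
    [0,0,0],
    [0,0,0],
    [0,0,0],
    [0,0,0],
    [0,0,0],
    [0,0,0]
  ]
}}

```text
time_s: 27.95
position: [0.4749, 0.0281, 0.0863]
tool_rot: [[0.103, 0.995, -0.001], [0.995, -0.103, 0.0], [0.0, -0.001, -1.0]]
ft_force: [0.6, 0.5, -0.6]
grip_width: 0.0306
```

```bash
python3 - <<'E'
from h import *
d=get_image("scene");crop(d,"s17.png",170,85,330,235,4);print(observe()["position"],observe()["grip_width"],observe()["ft_force"])
E
```

```text
[0.4754054  0.02802413 0.0870361 ] 0.030490233855282135 [-1.11509826  0.01384622 -0.22703838]
```

View pics/s17.png

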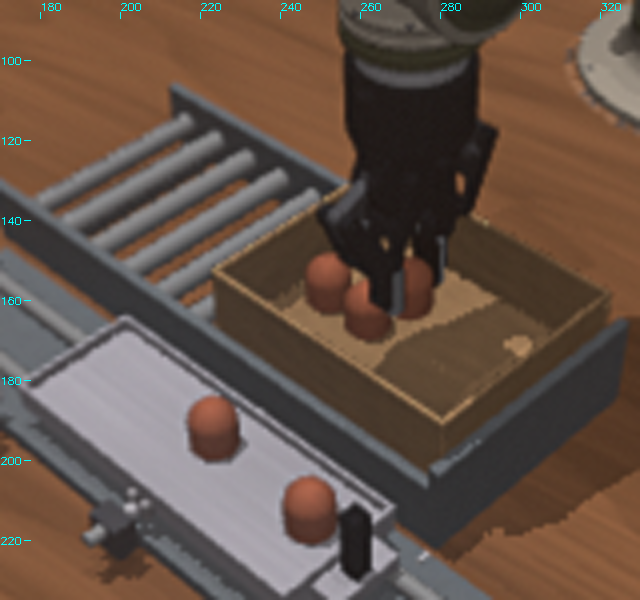

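Emit:
{"fn": "jog_arm", "kwargs": {
  "travel": [
    [0,0.001,-0.015],
    [0,0,-0.015],
    [0,0,-0.007],
    [0,0,-0.002],
    [0,0,0],
    [0,0,0]
  ],
  "dr": [
    [0,0,0],
    [0,0,0],
    [0,0,0],
    [0,0,0],
    [0,0,0],
    [0,0,0]
  ]
}}

```text
time_s: 28.5
position: [0.4753, 0.029, 0.0482]
tool_rot: [[0.103, 0.995, 0.002], [0.995, -0.103, -0.0], [-0.0, 0.002, -1.0]]
ft_force: [0.0, 0.1, -1.1]
grip_width: 0.0309
```

Emit:
{"fn": "jog_arm", "kwargs": {
  "travel": [
    [0,0,0],
    [0,0,0],
    [0,0,0.01],
    [0,0,0.03],
    [0,0,0.03],
    [0,0,0.03],
    [0,0,0]
  ],
  "dr": [
    [0,0,0],
    [0,0,0],
    [0,0,0],
    [0,0,0],
    [0,0,0],
    [0,0,0],
    [0,0,0]
  ],
  "jaw": 0.05
}}

```text
time_s: 29.08
position: [0.477, 0.0288, 0.1526]
tool_rot: [[0.103, 0.995, 0.01], [0.995, -0.103, -0.002], [-0.001, 0.01, -1.0]]
ft_force: [-0.0, 0.4, -0.1]
grip_width: 0.0501
```

```bash
python3 run.py | grep -E "top \[ ?0.6[0123]|scene"; python3 - <<'E'
from h import *
d=get_image("scene");crop(d,"s18.png",170,85,330,235,4);print(observe()["position"],observe()["grip_width"],observe()["ft_force"])
E
```

```text
top [0.6296 0.0712] 64 95.21485539898276 [259.9375 178.1562]
top [ 0.6143 -0.0169] 62 95.84449197188951 [288.7419 183.7419]
scene [0.6283 0.0729] 183 209.33929424348753 [247.0929 212.1311]
scene [ 0.6127 -0.0152] 162 189.74772092420608 [222.9753 191.4877]
[0.47446841 0.029147   0.14722758] 0.04999551841039322 [ 0.49008737  0.55422647 -0.21845271]
```

View pics/s18.png

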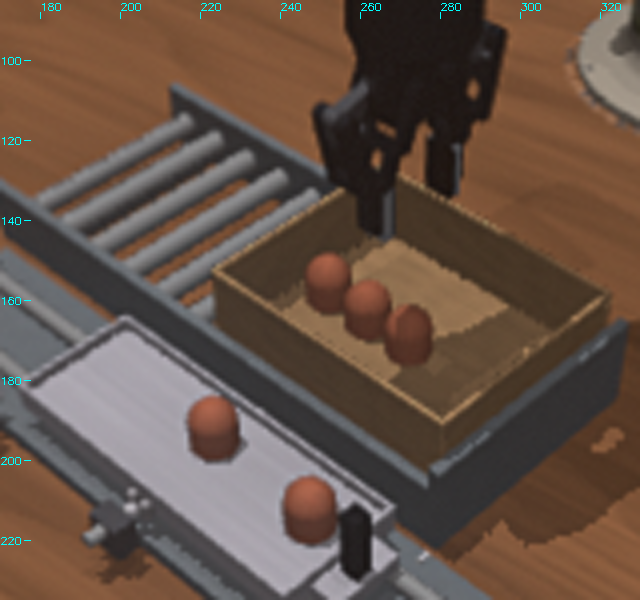

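Emit:
{"fn": "jog_arm", "kwargs": {
  "travel": [
    [0.0258,0.007,0],
    [0.0258,0.007,0],
    [0.0258,0.007,0],
    [0.0258,0.007,0],
    [0.0258,0.007,0],
    [0.0258,0.007,0],
    [0,0,0],
    [0,0,-0.02],
    [0,0,-0.02],
    [0,0,-0.015],
    [0,0,0],
    [0,0,0]
  ],
  "dr": [
    [0,0,0],
    [0,0,0],
    [0,0,0],
    [0,0,0],
    [0,0,0],
    [0,0,0],
    [0,0,0],
    [0,0,0],
    [0,0,0],
    [0,0,0],
    [0,0,0],
    [0,0,0]
  ]
}}

```text
time_s: 30.23
position: [0.6287, 0.071, 0.0911]
tool_rot: [[0.103, 0.995, -0.003], [0.995, -0.103, 0.0], [-0.0, -0.003, -1.0]]
ft_force: [1.2, 0.1, -0.2]
grip_width: 0.0501
```

Emit:
{"fn": "jog_arm", "kwargs": {
  "travel": [
    [0,0,-0.015],
    [0,0,-0.015],
    [0,0,-0.012],
    [0,0,-0.004],
    [0,0,0],
    [0,0,0]
  ],
  "dr": [
    [0,0,0],
    [0,0,0],
    [0,0,0],
    [0,0,0],
    [0,0,0],
    [0,0,0]
  ]
}}

```text
time_s: 30.73
position: [0.63, 0.071, 0.0473]
tool_rot: [[0.103, 0.995, 0.001], [0.995, -0.103, -0.0], [0.0, 0.001, -1.0]]
ft_force: [-0.6, -0.4, -0.7]
grip_width: 0.0501
```

Emit:
{"fn": "jog_arm", "kwargs": {
  "travel": [
    [0,0,0],
    [0,0,0],
    [0,0,0],
    [0,0,0]
  ],
  "dr": [
    [0,0,0],
    [0,0,0],
    [0,0,0],
    [0,0,0]
  ],
  "jaw": 0.02
}}

```text
time_s: 31.07
position: [0.63, 0.0711, 0.0476]
tool_rot: [[0.103, 0.995, 0.002], [0.995, -0.103, -0.0], [0.0, 0.002, -1.0]]
ft_force: [-1.1, -0.7, 6.2]
grip_width: 0.0303
```

Emit:
{"fn": "jog_arm", "kwargs": {
  "travel": [
    [0,0,0.01],
    [0,0,0.03],
    [0,0,0.03],
    [0,0,0.03],
    [0,0,0],
    [-0.0251,-0.0011,0],
    [-0.0251,-0.0011,0],
    [-0.0251,-0.0011,0],
    [-0.0251,-0.0011,0],
    [-0.0251,-0.0011,0],
    [-0.0251,-0.0011,0],
    [0,0,0],
    [0,0,-0.02],
    [0,0,-0.02],
    [0,0,-0.02],
    [0,0,0],
    [0,0,0]
  ],
  "dr": [
    [0,0,0],
    [0,0,0],
    [0,0,0],
    [0,0,0],
    [0,0,0],
    [0,0,0],
    [0,0,0],
    [0,0,0],
    [0,0,0],
    [0,0,0],
    [0,0,0],
    [0,0,0],
    [0,0,0],
    [0,0,0],
    [0,0,0],
    [0,0,0],
    [0,0,0]
  ]
}}

```text
time_s: 32.48
position: [0.4792, 0.0645, 0.0863]
tool_rot: [[0.103, 0.995, -0.001], [0.995, -0.103, 0.0], [0.0, -0.001, -1.0]]
ft_force: [-0.1, -0.9, -0.5]
grip_width: 0.0306
```

```bash
python3 - <<'E'
from h import *
d=get_image("scene");crop(d,"s19.png",170,85,330,235,4);print(observe()["position"],observe()["grip_width"],observe()["ft_force"])
E
```

```text
[0.47962587 0.06444293 0.08707131] 0.030307081256828163 [ 0.35338764  0.58566593 -0.95308768]
```

View pics/s19.png

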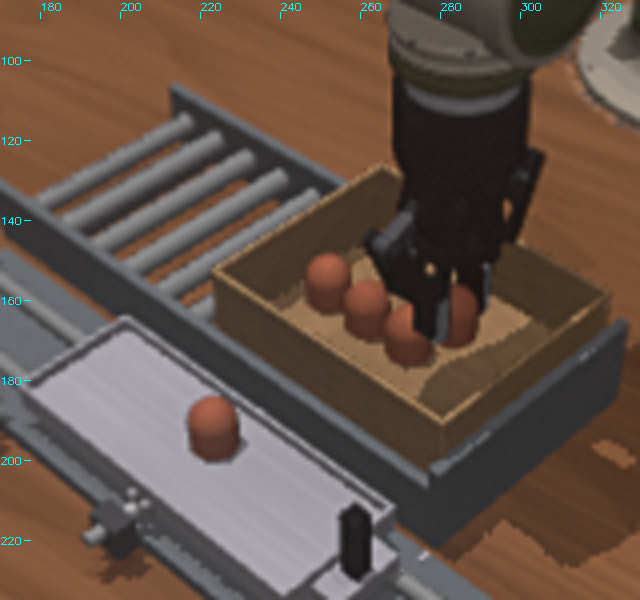

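Emit:
{"fn": "jog_arm", "kwargs": {
  "travel": [
    [0,0,-0.015],
    [0,0,-0.015],
    [0,0,-0.007],
    [0,0,-0.002],
    [0,0,0],
    [0,0,0]
  ],
  "dr": [
    [0,0,0],
    [0,0,0],
    [0,0,0],
    [0,0,0],
    [0,0,0],
    [0,0,0]
  ]
}}

```text
time_s: 33.03
position: [0.4795, 0.0645, 0.0482]
tool_rot: [[0.103, 0.995, 0.002], [0.995, -0.103, -0.0], [0.0, 0.002, -1.0]]
ft_force: [-0.2, 0.6, -1.3]
grip_width: 0.0307
```

Emit:
{"fn": "jog_arm", "kwargs": {
  "travel": [
    [0,0,0],
    [0,0,0],
    [0,0,0.01],
    [0,0,0.03],
    [0,0,0.03],
    [0,0,0.03],
    [0,0,0]
  ],
  "dr": [
    [0,0,0],
    [0,0,0],
    [0,0,0],
    [0,0,0],
    [0,0,0],
    [0,0,0],
    [0,0,0]
  ],
  "jaw": 0.05
}}

```text
time_s: 33.62
position: [0.4813, 0.0644, 0.1527]
tool_rot: [[0.103, 0.995, 0.01], [0.995, -0.103, -0.001], [-0.0, 0.01, -1.0]]
ft_force: [0.9, 0.2, 1.3]
grip_width: 0.05
```

```bash
python3 run.py | grep -E "top \[ ?0.6[0123]|scene"; python3 - <<'E'
from h import *
d=get_image("scene");crop(d,"s20.png",170,85,330,235,4);o=observe();print(o["position"],o["grip_width"],o["ft_force"],o["q"])
E
```

```text
top [ 0.6143 -0.0169] 62 95.84449197188951 [288.7419 183.7419]
scene [ 0.613  -0.0152] 162 189.8151991321938 [222.9198 191.5617]
[0.47865772 0.0645196  0.14719076] 0.050079677310337516 [ 0.2499633   0.21319013 -0.39735263] [-6.40361638e+00  2.00583459e+01  9.25475725e+01  6.12778498e-04
  6.73926391e+01 -4.71367668e-01]
```

View pics/s20.png

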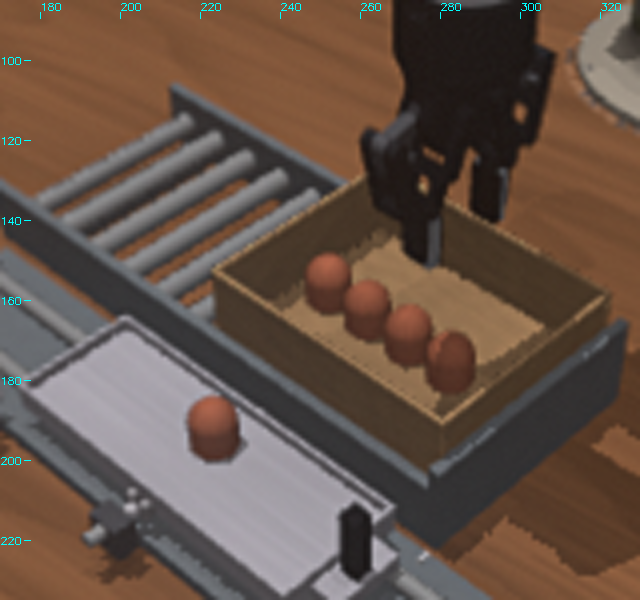

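Emit:
{"fn": "jog_arm", "kwargs": {
  "travel": [
    [0.0104,-0.0062,0],
    [0.0104,-0.0062,0],
    [0.0104,-0.0062,0],
    [0.0104,-0.0062,0],
    [0.0104,-0.0062,0],
    [0.0104,-0.0062,0],
    [0.0104,-0.0062,0],
    [0.0104,-0.0062,0],
    [0.0104,-0.0062,0],
    [0.0104,-0.0062,0],
    [0.0104,-0.0062,0],
    [0.0104,-0.0062,0],
    [0.0104,-0.0062,0],
    [0,0,0],
    [0,0,-0.02],
    [0,0,-0.02],
    [0,0,0],
    [0,0,0]
  ],
  "dr": [
    [0,0,0.1208],
    [0,0,0.1208],
    [0,0,0.1208],
    [0,0,0.1208],
    [0,0,0.1208],
    [0,0,0.1208],
    [0,0,0.1208],
    [0,0,0.1208],
    [0,0,0.1208],
    [0,0,0.1208],
    [0,0,0.1208],
    [0,0,0.1208],
    [0,0,0.1208],
    [0,0,0],
    [0,0,0],
    [0,0,0],
    [0,0,0],
    [0,0,0]
  ]
}}

```text
time_s: 35.27
position: [0.6131, -0.0157, 0.1062]
tool_rot: [[-0.994, 0.106, -0.003], [0.106, 0.994, 0.001], [0.003, 0.0, -1.0]]
ft_force: [-0.1, 0.5, 0.6]
grip_width: 0.0499
```

```bash
python3 - <<'E'
from h import *
d=get_image("scene");crop(d,"s21.png",170,85,330,235,4);o=observe();print(o["position"],o["tool_rot"][:,1])
b=p2w(d,np.array([(217,268),(440,420),(608,293),(382,165)])/4+[170,85],.096);print(b,b.mean(0))
E
python3 run.py | grep -E "top \[ ?0.6[0123]|scene"
```

```text
[ 0.61385204 -0.01585357  0.10745189] [1.05487739e-01 9.94420596e-01 1.21352439e-04]
[[ 0.53643582 -0.07418588  0.096     ]
 [ 0.56032601  0.11555203  0.096     ]
 [ 0.40878222  0.13476348  0.096     ]
 [ 0.38702046 -0.05647904  0.096     ]] [0.47314113 0.02991265 0.096     ]
scene [ 0.6138 -0.0141] 159 190.1629012094345 [223.0063 191.9371]
```

View pics/s21.png

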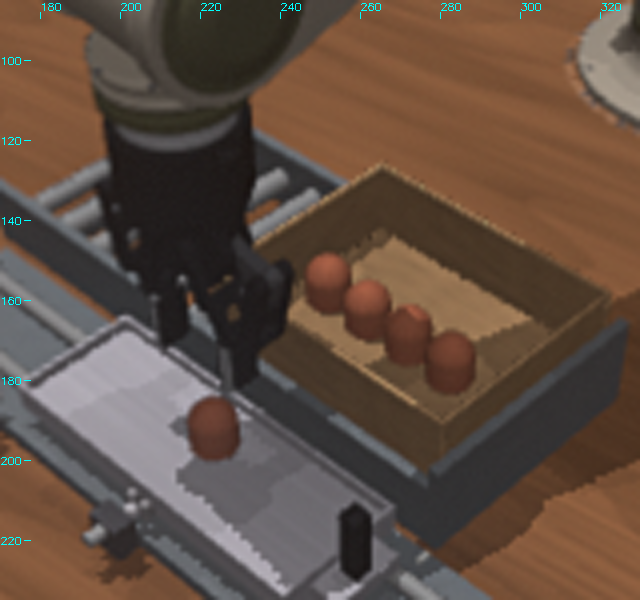

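Emit:
{"fn": "jog_arm", "kwargs": {
  "travel": [
    [0,-0.0005,-0.02],
    [0,0,-0.02],
    [0,0,-0.015],
    [0,0,-0.005],
    [0,0,0],
    [0,0,0]
  ],
  "dr": [
    [0,0,0],
    [0,0,0],
    [0,0,0],
    [0,0,0],
    [0,0,0],
    [0,0,0]
  ]
}}

```text
time_s: 35.92
position: [0.6147, -0.0167, 0.0484]
tool_rot: [[-0.995, 0.104, 0.002], [0.104, 0.995, -0.0], [-0.002, -0.0, -1.0]]
ft_force: [-0.2, -0.4, 0.6]
grip_width: 0.0502
```

Emit:
{"fn": "jog_arm", "kwargs": {
  "travel": [
    [0,0,0],
    [0,0,0],
    [0,0,0],
    [0,0,0]
  ],
  "dr": [
    [0,0,0],
    [0,0,0],
    [0,0,0],
    [0,0,0]
  ],
  "jaw": 0.02
}}

```text
time_s: 36.25
position: [0.6148, -0.0167, 0.0488]
tool_rot: [[-0.995, 0.104, 0.003], [0.104, 0.995, -0.001], [-0.003, -0.0, -1.0]]
ft_force: [-0.9, -0.4, 6.5]
grip_width: 0.0301
```

Emit:
{"fn": "jog_arm", "kwargs": {
  "travel": [
    [0,0,0.01],
    [0,0,0.03],
    [0,0,0.03],
    [0,0,0.03],
    [0,0,0],
    [-0.0259,0.0067,0],
    [-0.0259,0.0067,0],
    [-0.0259,0.0067,0],
    [-0.0259,0.0067,0],
    [-0.0259,0.0067,0],
    [-0.0259,0.0067,0],
    [-0.0259,0.0067,0],
    [0,0,0],
    [0,0,-0.02],
    [0,0,-0.02],
    [0,0,0],
    [0,0,0]
  ],
  "dr": [
    [0,0,0],
    [0,0,0],
    [0,0,0],
    [0,0,0],
    [0,0,0],
    [0,0,0],
    [0,0,0],
    [0,0,0],
    [0,0,0],
    [0,0,0],
    [0,0,0],
    [0,0,0],
    [0,0,0],
    [0,0,0],
    [0,0,0],
    [0,0,0],
    [0,0,0]
  ]
}}

```text
time_s: 37.67
position: [0.4329, 0.0302, 0.1074]
tool_rot: [[-0.995, 0.104, -0.001], [0.104, 0.995, 0.0], [0.001, 0.0, -1.0]]
ft_force: [-0.8, -0.9, 0.4]
grip_width: 0.0305
```

```bash
python3 - <<'E'
from h import *
d=get_image("scene");crop(d,"s22.png",170,85,330,235,4);o=observe();print(o["position"],o["grip_width"])
E
```

```text
[0.43338908 0.03017171 0.10800418] 0.030432546296856284
```

View pics/s22.png

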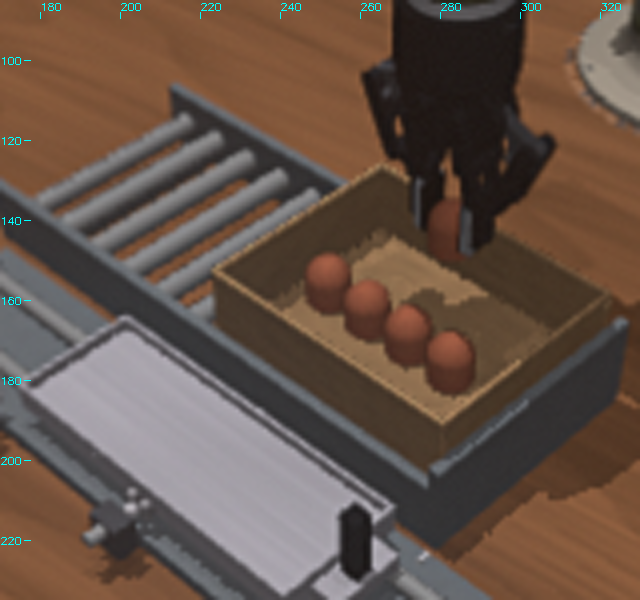

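Emit:
{"fn": "jog_arm", "kwargs": {
  "travel": [
    [0,0,-0.02],
    [0,0,-0.02],
    [0,0,-0.013],
    [0,0,-0.005],
    [0,0,0],
    [0,0,0]
  ],
  "dr": [
    [0,0,0],
    [0,0,0],
    [0,0,0],
    [0,0,0],
    [0,0,0],
    [0,0,0]
  ]
}}

```text
time_s: 38.22
position: [0.4336, 0.0302, 0.0502]
tool_rot: [[-0.995, 0.104, 0.001], [0.104, 0.995, -0.0], [-0.002, -0.0, -1.0]]
ft_force: [0.8, -0.2, -0.1]
grip_width: 0.0303
```

Emit:
{"fn": "jog_arm", "kwargs": {
  "travel": [
    [0,0,0],
    [0,0,0],
    [0,0,0.01],
    [0,0,0.03],
    [0,0,0.03],
    [0,0,0.03],
    [0,0,0.04],
    [0,0,0.03],
    [0,0,0]
  ],
  "dr": [
    [0,0,0],
    [0,0,0],
    [0,0,0],
    [0,0,0],
    [0,0,0],
    [0,0,0],
    [0,0,0],
    [0,0,0],
    [0,0,0]
  ],
  "jaw": 0.05
}}

```text
time_s: 38.97
position: [0.4349, 0.03, 0.2253]
tool_rot: [[-0.995, 0.103, 0.012], [0.103, 0.995, -0.002], [-0.012, -0.001, -1.0]]
ft_force: [1.2, -0.8, -0.1]
grip_width: 0.05
```

```bash
python3 - <<'E'
from h import *
d=get_image("scene");crop(d,"s23.png",150,95,330,245,4);o=observe();print(o["position"],o["grip_width"])
E
```

```text
[0.43388553 0.0301759  0.2223766 ] 0.0499557488320452
```

View pics/s23.png

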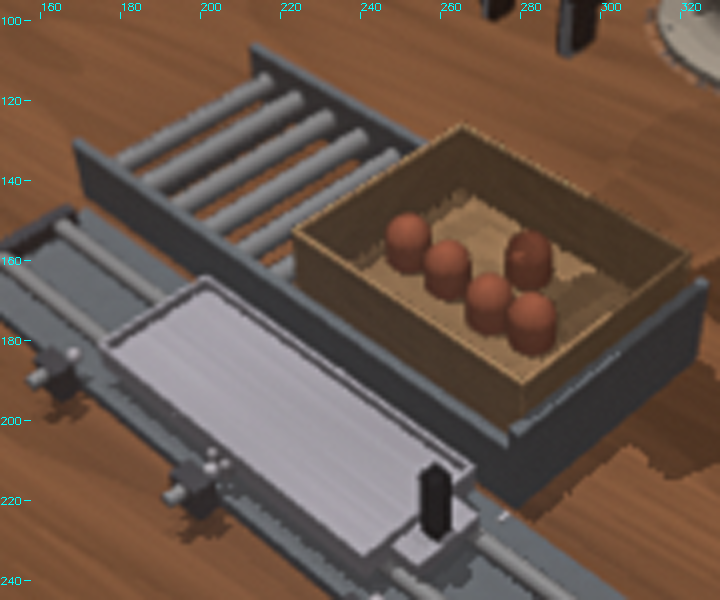

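Emit:
{"fn": "jog_arm", "kwargs": {
  "travel": [
    [0.0164,0.0103,0],
    [0.0164,0.0103,0],
    [0.0164,0.0103,0],
    [0.0164,0.0103,0],
    [0.0164,0.0103,0],
    [0.0164,0.0103,0],
    [0.0164,0.0103,0],
    [0.0164,0.0103,0],
    [0.0164,0.0103,0],
    [0.0164,0.0103,0],
    [0.0164,0.0103,0],
    [0.0164,0.0103,0],
    [0.0164,0.0103,0],
    [0,0,0],
    [0,0,-0.03],
    [0,0,-0.03],
    [0,0,-0.03],
    [0,0,0],
    [0,0,0]
  ],
  "dr": [
    [0,0,-0.1208],
    [0,0,-0.1208],
    [0,0,-0.1208],
    [0,0,-0.1208],
    [0,0,-0.1208],
    [0,0,-0.1208],
    [0,0,-0.1208],
    [0,0,-0.1208],
    [0,0,-0.1208],
    [0,0,-0.1208],
    [0,0,-0.1208],
    [0,0,-0.1208],
    [0,0,-0.1208],
    [0,0,0],
    [0,0,0],
    [0,0,0],
    [0,0,0],
    [0,0,0],
    [0,0,0]
  ],
  "jaw": 0
}}

```text
time_s: 40.6
position: [0.6451, 0.1639, 0.1282]
tool_rot: [[0.103, 0.995, -0.004], [0.995, -0.103, -0.0], [-0.001, -0.004, -1.0]]
ft_force: [0.1, -0.1, 1.3]
grip_width: -0.0002
```

```bash
python3 - <<'E'
from h import *
d=get_image("scene");crop(d,"s24.png",200,95,360,245,4);o=observe();print(o["position"],o["grip_width"],o["tool_rot"][:,1])
E
```

```text
[0.64618769 0.16407262 0.13025212] 1.6603497917053125e-05 [ 9.94712271e-01 -1.02699999e-01  4.56786551e-04]
```

View pics/s24.png

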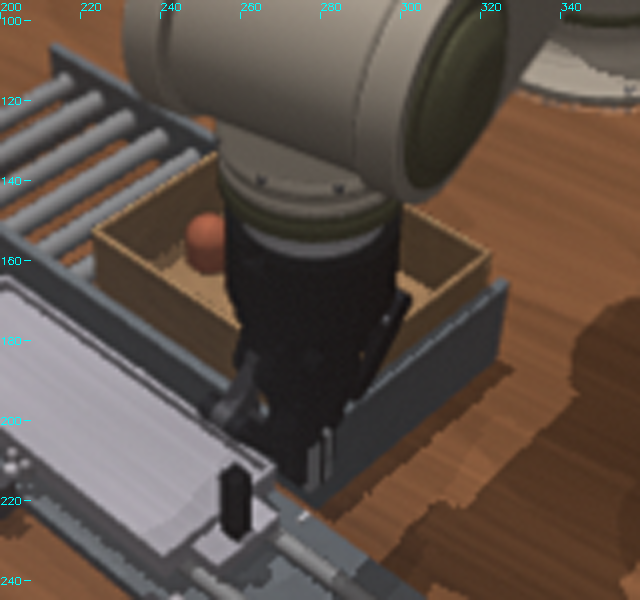

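Emit:
{"fn": "jog_arm", "kwargs": {
  "travel": [
    [0.0005,0,-0.022],
    [0.0005,0,-0.022],
    [0.0005,0,-0.022],
    [0,0,0],
    [0,0,0]
  ],
  "dr": [
    [0,0,0],
    [0,0,0],
    [0,0,0],
    [0,0,0],
    [0,0,0]
  ]
}}

```text
time_s: 41.07
position: [0.648, 0.1642, 0.0648]
tool_rot: [[0.103, 0.995, 0.001], [0.995, -0.103, 0.0], [0.0, 0.001, -1.0]]
ft_force: [0.4, -0.8, 0.2]
grip_width: -0.0003
```

Emit:
{"fn": "jog_arm", "kwargs": {
  "travel": [
    [-0.0004,-0.004,0],
    [-0.0004,-0.004,0],
    [-0.0005,-0.005,0],
    [-0.0005,-0.005,0],
    [-0.0005,-0.005,0],
    [-0.0005,-0.005,0],
    [-0.0005,-0.005,0],
    [-0.0005,-0.005,0],
    [-0.0005,-0.005,0],
    [-0.0005,-0.005,0],
    [-0.0005,-0.005,0],
    [-0.0005,-0.005,0],
    [-0.0006,-0.005,0],
    [-0.0006,-0.005,0],
    [-0.0006,-0.005,0],
    [-0.0006,-0.005,0],
    [-0.0006,-0.005,0],
    [-0.0006,-0.005,0],
    [-0.0006,-0.005,0],
    [-0.0006,-0.005,0]
  ],
  "dr": [
    [0,0,0],
    [0,0,0],
    [0,0,0],
    [0,0,0],
    [0,0,0],
    [0,0,0],
    [0,0,0],
    [0,0,0],
    [0,0,0],
    [0,0,0],
    [0,0,0],
    [0,0,0],
    [0,0,0],
    [0,0,0],
    [0,0,0],
    [0,0,0],
    [0,0,0],
    [0,0,0],
    [0,0,0],
    [0,0,0]
  ]
}}

```text
time_s: 42.73
position: [0.6369, 0.0657, 0.0633]
tool_rot: [[0.103, 0.995, 0.0], [0.995, -0.103, -0.0], [-0.0, 0.0, -1.0]]
ft_force: [0.5, 0.2, -0.1]
grip_width: -0.0002
```

```bash
python3 - <<'E'
from h import *
d=get_image("scene");crop(d,"s25.png",130,95,330,245,4);o=observe();p=o["position"]-[.6255,-.0205,0];print(o["position"],o["ft_force"],p@[.1045,.9945,0],p@[.9945,-.1045,0])
E
```

```text
[0.63680486 0.06481279 0.06330728] [-0.39915339 -1.75185686 -0.43508297] 0.08602492564926521 0.0023274977590037123
```

View pics/s25.png

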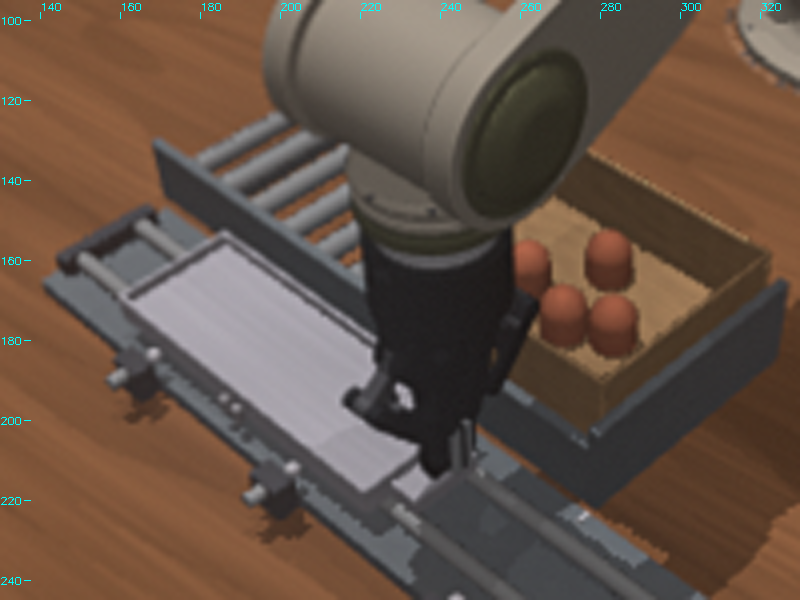

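Emit:
{"fn": "jog_arm", "kwargs": {
  "travel": [
    [-0.0004,-0.004,0],
    [-0.0004,-0.004,0],
    [-0.0004,-0.004,0],
    [-0.0004,-0.004,0],
    [-0.0004,-0.004,0],
    [-0.0004,-0.004,0],
    [-0.0004,-0.004,0],
    [-0.0004,-0.004,0],
    [-0.0004,-0.004,0],
    [-0.0004,-0.004,0],
    [-0.0004,-0.004,0],
    [-0.0004,-0.004,0],
    [-0.0004,-0.004,0],
    [-0.0004,-0.004,0],
    [-0.0004,-0.004,0],
    [-0.0004,-0.004,0],
    [-0.0003,-0.002,0],
    [0,-0.001,0],
    [0,0,0]
  ],
  "dr": [
    [0,0,0],
    [0,0,0],
    [0,0,0],
    [0,0,0],
    [0,0,0],
    [0,0,0],
    [0,0,0],
    [0,0,0],
    [0,0,0],
    [0,0,0],
    [0,0,0],
    [0,0,0],
    [0,0,0],
    [0,0,0],
    [0,0,0],
    [0,0,0],
    [0,0,0],
    [0,0,0],
    [0,0,0]
  ]
}}

```text
time_s: 44.37
position: [0.6301, -0.0009, 0.0633]
tool_rot: [[0.103, 0.995, -0.0], [0.995, -0.103, 0.0], [0.0, -0.0, -1.0]]
ft_force: [0.1, 0.9, -0.1]
grip_width: 0.0002
```

Emit:
{"fn": "jog_arm", "kwargs": {
  "travel": [
    [-0.0001,-0.001,0],
    [-0.0001,-0.001,0],
    [-0.0001,-0.001,0],
    [-0.0001,-0.001,0],
    [0,0,0],
    [0,0,0]
  ],
  "dr": [
    [0,0,0],
    [0,0,0],
    [0,0,0],
    [0,0,0],
    [0,0,0],
    [0,0,0]
  ]
}}

```text
time_s: 44.87
position: [0.6299, -0.0053, 0.0634]
tool_rot: [[0.104, 0.995, 0.0], [0.995, -0.104, -0.001], [-0.0, 0.0, -1.0]]
ft_force: [0.4, -1.3, 0.5]
grip_width: 0.0003
```

```bash
python3 - <<'E'
from h import *
d=get_image("scene");crop(d,"s26.png",130,95,330,245,4);o=observe();p=o["position"]-[.6255,-.0205,0];print(o["position"],o["ft_force"],p@[.1045,.9945,0],p@[.9945,-.1045,0])
E
```

```text
[ 0.62986677 -0.0051544   0.06332292] [-0.27646002 -0.10244389  0.43291503] 0.015717530423736185 0.0027391328300231626
```

View pics/s26.png

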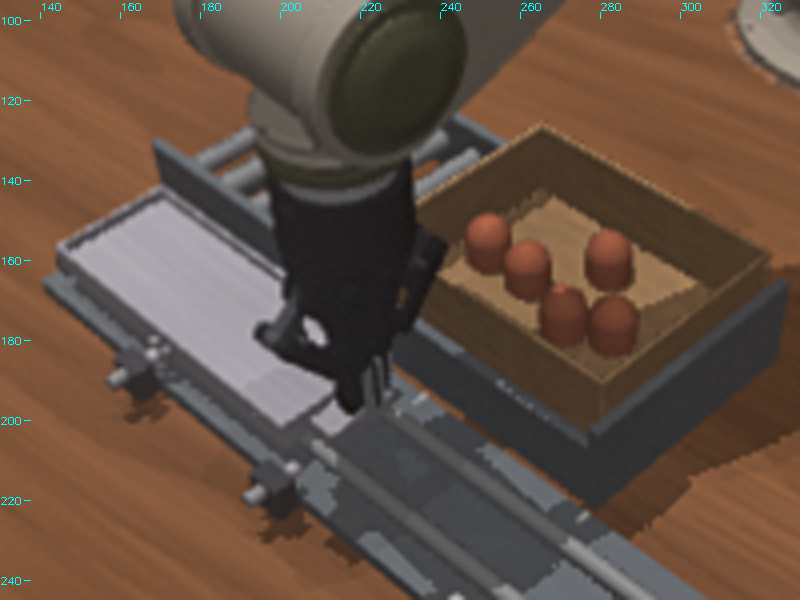

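Emit:
{"fn": "jog_arm", "kwargs": {
  "travel": [
    [0.0015,0.015,0],
    [0.0015,0.015,0],
    [0,0,0.04],
    [0,0,0.04],
    [0,0,0.04],
    [0,0,0.02],
    [0,0,0]
  ],
  "dr": [
    [0,0,0],
    [0,0,0],
    [0,0,0],
    [0,0,0],
    [0,0,0],
    [0,0,0],
    [0,0,0]
  ]
}}

```text
time_s: 45.5
position: [0.6345, 0.0267, 0.2091]
tool_rot: [[0.102, 0.995, 0.01], [0.995, -0.102, -0.001], [-0.0, 0.01, -1.0]]
ft_force: [0.0, 0.2, -0.1]
grip_width: 0.0003
```

```bash
python3 - <<'E'
from h import *
d=get_image("scene");crop(d,"s27.png",130,95,290,235,4);crop(get_image("top"),"t27.png",200,130,400,280,4)
E
```

```text
(no output)
```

View pics/s27.png

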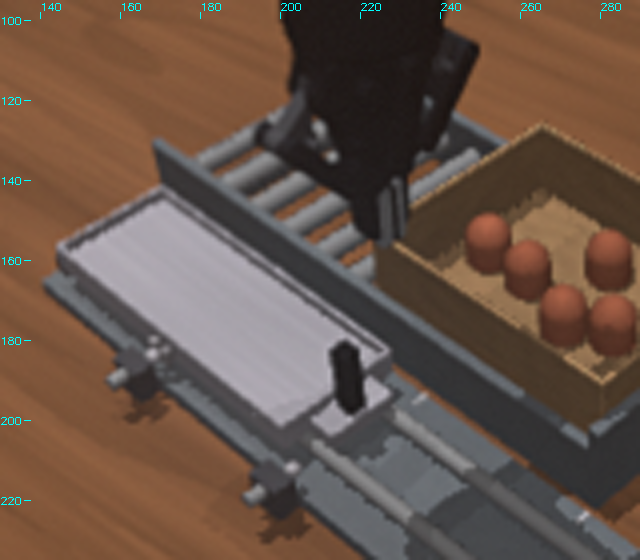

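View pics/t27.png

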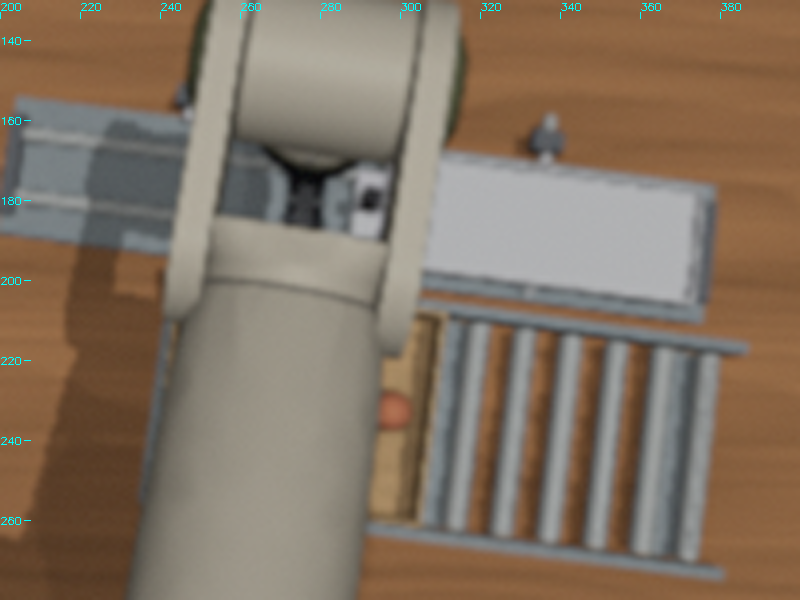

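```bash
python3 - <<'E'
from h import *
s=get_image("scene");d=get_image("top");y=np.array([.1045,.9945,0])
# s6 (mid) vs s27 (now): tray corners
a=p2w(s,np.array([(180,342),(285,276),(447,558),(553,466)])/4+[130,95],.048);b=p2w(s,np.array([(57,246),(164,187),(282,430),(391,351)])/4+[130,95],.048)
print((a-b)@y)
print("post scene",(p2w(s,np.array([(516,468),(345,346)])/4+[130,95],.09)@y)@[1,-1])
print("post top",(p2w(d,np.array([(184,177),(370,198)])/4+[200,130],.09)@y)@[1,-1])
E
```

```text
[0.13851779 0.13691286 0.13947014 0.13798794]
post scene 0.13835037803333974
post top 0.1382089759445534
```

Emit:
{"fn": "jog_arm", "kwargs": {
  "travel": [
    [0,0,-0.02],
    [0,0,-0.04],
    [0,0,-0.04],
    [0,0,-0.04],
    [0,0,0],
    [-0.0015,-0.015,0],
    [-0.001,-0.01,0],
    [-0.0003,-0.003,0],
    [0,0,0]
  ],
  "dr": [
    [0,0,0],
    [0,0,0],
    [0,0,0],
    [0,0,0],
    [0,0,0],
    [0,0,0],
    [0,0,0],
    [0,0,0],
    [0,0,0]
  ]
}}

```text
time_s: 46.45
position: [0.6308, -0.0043, 0.0654]
tool_rot: [[0.105, 0.994, 0.003], [0.994, -0.105, -0.001], [-0.0, 0.003, -1.0]]
ft_force: [-0.8, 0.0, 0.1]
grip_width: 0.0005
```

Emit:
{"fn": "jog_arm", "kwargs": {
  "travel": [
    [-0.0001,-0.001,0],
    [-0.0001,-0.001,0],
    [0,-0.001,0],
    [0,-0.001,0],
    [0,0,0],
    [0,0,0]
  ],
  "dr": [
    [0,0,0],
    [0,0,0],
    [0,0,0],
    [0,0,0],
    [0,0,0],
    [0,0,0]
  ]
}}

```text
time_s: 46.95
position: [0.6298, -0.0067, 0.0633]
tool_rot: [[0.103, 0.995, -0.0], [0.995, -0.103, 0.0], [0.0, -0.0, -1.0]]
ft_force: [0.3, -0.2, 1.0]
grip_width: -0.0
```

```bash
python3 - <<'E'
from h import *
o=observe();p=o["position"]-[.6255,-.0205,0];print(o["position"],o["ft_force"],p@[.1045,.9945,0])
E
```

```text
[ 0.62980126 -0.00669339  0.06331836] [ 0.28598593 -0.21814269  1.00761362] 0.014180159409696958
```

Emit:
{"fn": "jog_arm", "kwargs": {
  "travel": [
    [0,-0.001,0],
    [0,0,0],
    [0,0,0]
  ],
  "dr": [
    [0,0,0],
    [0,0,0],
    [0,0,0]
  ]
}}

```text
time_s: 47.2
position: [0.6298, -0.0077, 0.0633]
tool_rot: [[0.103, 0.995, -0.0], [0.995, -0.103, 0.0], [0.0, -0.0, -1.0]]
ft_force: [-0.0, 0.6, 0.3]
grip_width: 0.0001
```

Emit:
{"fn": "jog_arm", "kwargs": {
  "travel": [
    [0,-0.0007,0],
    [0,0,0],
    [0,0,0]
  ],
  "dr": [
    [0,0,0],
    [0,0,0],
    [0,0,0]
  ]
}}

```text
time_s: 47.45
position: [0.6297, -0.0079, 0.0633]
tool_rot: [[0.103, 0.995, -0.0], [0.995, -0.103, 0.001], [0.001, -0.0, -1.0]]
ft_force: [0.8, 5.3, 0.8]
grip_width: -0.0002
```

Emit:
{"fn": "jog_arm", "kwargs": {
  "travel": [
    [0,-0.0007,0],
    [0,0,0],
    [0,0,0]
  ],
  "dr": [
    [0,0,0],
    [0,0,0],
    [0,0,0]
  ]
}}

```text
time_s: 47.7
position: [0.6297, -0.0084, 0.0633]
tool_rot: [[0.103, 0.995, -0.0], [0.995, -0.103, 0.001], [0.001, -0.0, -1.0]]
ft_force: [-0.4, 6.1, 0.7]
grip_width: 0.0003
```

Emit:
{"fn": "jog_arm", "kwargs": {
  "travel": [
    [0,0.002,0],
    [0.0015,0.015,0],
    [0.0015,0.015,0],
    [0,0,0.04],
    [0,0,0.04],
    [0,0,0.04],
    [0,0,0.04],
    [-0.02,0.03,0],
    [-0.02,0.03,0],
    [-0.02,0.03,0],
    [-0.02,0.03,0],
    [-0.02,0.03,0],
    [-0.02,0.03,0],
    [-0.02,0.03,0],
    [-0.02,0.03,0],
    [-0.02,0.03,0],
    [-0.02,0.03,0],
    [0,0,0],
    [0,0,0]
  ],
  "dr": [
    [0,0,0],
    [0,0,0],
    [0,0,0],
    [0,0,0],
    [0,0,0],
    [0,0,0],
    [0,0,0],
    [0,0,0],
    [0,0,0],
    [0,0,0],
    [0,0,0],
    [0,0,0],
    [0,0,0],
    [0,0,0],
    [0,0,0],
    [0,0,0],
    [0,0,0],
    [0,0,0],
    [0,0,0]
  ]
}}

```text
time_s: 49.28
position: [0.4312, 0.3249, 0.2235]
tool_rot: [[0.099, 0.995, 0.0], [0.995, -0.099, -0.0], [-0.0, 0.0, -1.0]]
ft_force: [-0.3, 0.4, -0.6]
grip_width: -0.0002
```

```bash
python3 - <<'E'
from h import *
d=get_image("scene");crop(d,"s28.png",130,95,330,245,4);crop(get_image("top"),"t28.png",200,130,400,280,4);cv2.imwrite("pics/s28f.png",d["color"][:,:,::-1])
print(observe()["position"])
E
```

```text
[0.43274834 0.32307119 0.2233331 ]
```

View pics/s28.png

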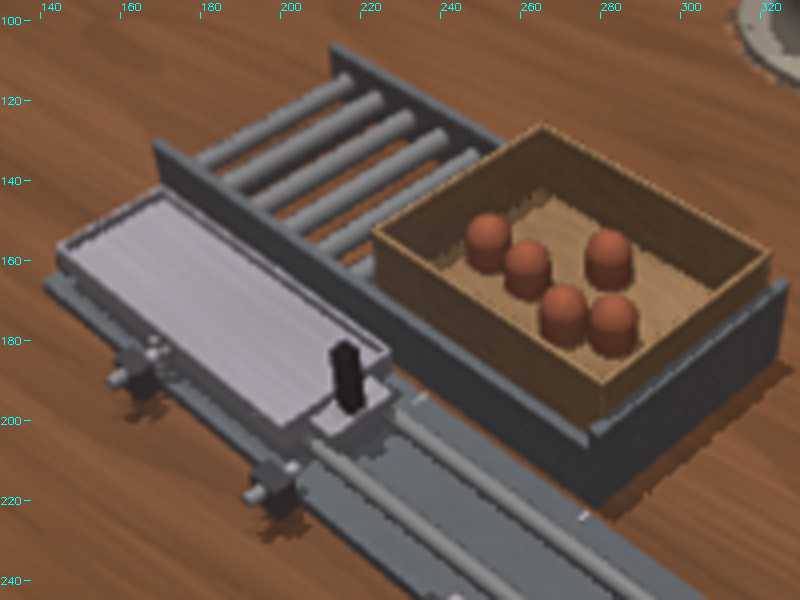

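View pics/t28.png

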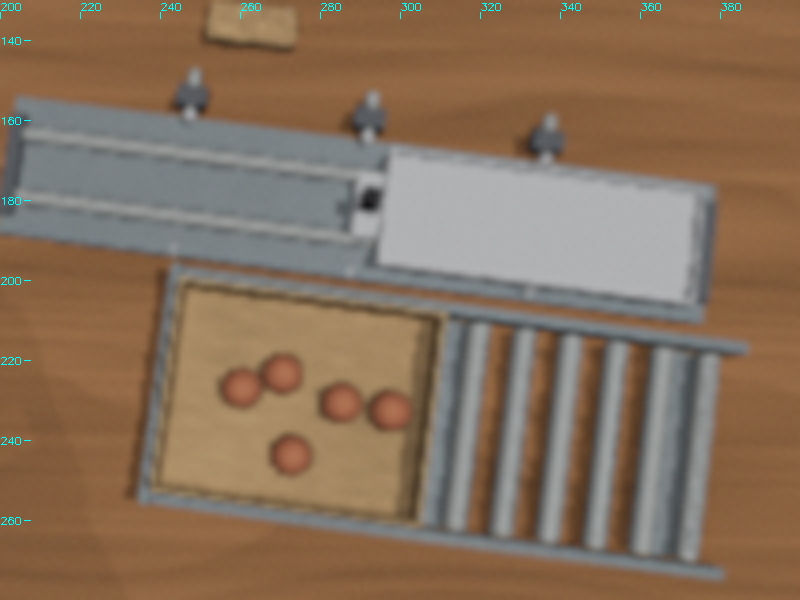

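View pics/s28f.png

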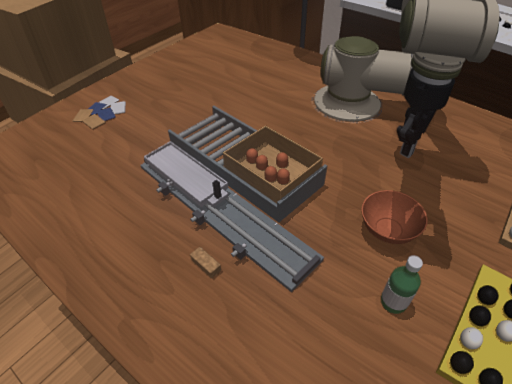

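Emit:
{"fn": "jog_arm", "kwargs": {
  "travel": [
    [0,0,0],
    [0,0,0],
    [0,0,0],
    [0,0,0]
  ],
  "dr": [
    [0,0,0],
    [0,0,0],
    [0,0,0],
    [0,0,0]
  ]
}}

```text
time_s: 49.72
position: [0.4332, 0.3223, 0.2233]
tool_rot: [[0.104, 0.995, -0.0], [0.995, -0.104, -0.0], [-0.0, -0.0, -1.0]]
ft_force: [0.5, 0.0, 0.2]
grip_width: 0.0002
```

```bash
python3 -c "from rig import *;print(close_job())"
```

```text
the job is handed in; nothing more can be done
None
```

I handed the job in at about 50 s. By my last checks everything was in place; `close_job` reported no verdict.

- **Carrier to the middle:** I pushed the loaded carrier on first. It measured about 0.140 m in the scene camera; the top camera read 0.138–0.139 m.
- **Carton home:** I pushed the carton along the rollers until the end stop held it. The push force rose to about 17 N there with no further travel, and its corners were in the same place in the pictures afterwards.
- **Domes:** Five domes were present. I moved all five one by one into the carton and did not drop any. In the last pictures all five stand inside it. One had shifted a little within the carton, probably the announced knock.
- **Carrier to the last detent:** I then pushed the empty carrier on. The pictures put it about 0.138 m past the middle, 2 mm short of the nominal 0.140 m and within what they can resolve. When I touched the post again, the carrier held against 5–6 N at the position expected for that detent, so I took it as seated.

The bowl, spray bottle and cork block look undisturbed. The arm ended clear of everything.

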